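Close the storage pot and show its label to the stock camera

ROBOT

A 6-joint arm with a two-finger parallel gripper is mounted at the origin on a cart in front of the work surface, level with it; the furniture and walls round the work are solid. World frame = base frame: x ahead of the robot, y to its left, z up, the work surface at z = 0. Lengths are in mm, angles in degrees, forces in N, time in s.
With the tool pointing down it reaches from about 300 to 850 mm from the base axis. Payload 4.2 kg.
Tool frame: the origin (TCP) lies on the centre line of the jaws, within the pads' length; the fingertips stand 14 mm ahead of it and the grasp point (between the pads) lies 5 mm behind it; x points along the fingers, y is the direction in which the jaws open and shut, and the axes are right-handed (so a half turn about x gives the same grasp; the last joint's range is limited). The gripper opens to 91 mm and grips with 3 to 60 N. Pads are 32 mm wide; open, the fingers measure 118 mm over their backs; the gripper's body (76 mm by 178 mm) begins 60 mm behind the grasp point.
Start: joints at [-67.208, 18.312, 89.639, -0, 72.044, -1.146], TCP at [233.312, -525.557, 194.676] pointing down, gripper open.
Joint ranges: [-177.97, 177.97], [-48.28, 115.42], [12.27, 149.76], [-77.06, 257.06], [2.81, 150.46], [-146.56, 146.56]. Speed limits (degrees/s): [147.25, 147.25, 180, 180, 180, 180].

INTERFACE

Orientations are given as [roll, pitch, yaw] about the fixed x, y, z axes, in that order (R = Rz(yaw) Ry(pitch) Rx(roll)).
In Python, from workcell import readout, optics, env gives the robot as it stands.
- The arm moves only by the shell command python3 -m creep 'ROWS' [OPENING] [FORCE]. ROWS is JSON, a list of rows, each an object with "translation": the shift along the world's x, y, z in cm, a list of three; "delta_rot": the turn, a rotation vector about the world's x, y, z in rad, a list of three. In form: [{"translation": [dx, dy, dz], "delta_rot": [rx, ry, rz]}, ...]. A call has 1 to 5 rows; each row shifts and turns the commanded pose from where the row before left it; what a row does not reach is not made up. A row lasts 1/12 s, in which the tool goes at most 41.7 mm and 7.16 degrees, less where a joint would pass 70% of its speed; a pose out of reach is approached as far as the arm can. A call with a gripper value outside its range is refused whole. OPENING is the gripper's target within -1 to 1 (fully open at 1, half-way at 0, shut at -1), set as the call begins (- or left out, the last holds). The fingers move at their own pace and stop on an object; FORCE is the grip in N (left out, the last holds). Time passes only in rows, so rows that do not move let the fingers close. It gives the time, the measured TCP pose, the force and the opening at its end, in the units of the state.
- readout.state(): the state, without advancing time (a new reading comes with each control period).
- optics.grab_frame(name): name is "side" or "top"; returns (picture, depth): 420x560x3 uint8, red, green, blue; 420x560 float32, mm along the optical axis (not along the pixel's ray), 0 where there is no reading.
- optics.camera_params(name): a dict with "mtx" (3x3 intrinsics, pixels), "R" (3x3) and "t" (3): a world point X has camera coordinates R X + t. Camera axes: x right, y down, z forward; pixel columns grow to the right and rows downward; lengths in mm; the calibration is good to about 2 mm. A picture is of the moment at which its call begins. camera_params takes no time and is no camera call.
- env.job_done(): hands the job in, once; it reports no verdict.
The state is a dict: "time_s": time; "qpos": joint angles; "qvel": joint speeds; "effort": joint torques, N m; "ee_pos": TCP position; "ee_rot": TCP orientation; "force": force on the tool from outside, world axes, zero at the start; "torque": the same for the moment, N m; "gripper_width": finger opening in mm.
Only numpy, scipy, OpenCV 4.12 (cv2) and the standard library are available. Lean on these libraries where they do the work, as an engineer would, in place of code of your own. Each camera call takes 0.05 s, during which the arm holds its last target.

TASK

Put the wooden lid on the blue pot, fully seated and level, while the pot stands on the worktop. Then pick up the closed pot and show it to the little grey camera: hold it upright in the air, with the middle of the pot straight in front of the lens at lens height, the paper label facing the lens about 12 cm away from it, and finish while still holding it there with the lid on. Do not bump the camera or disturb the other things on the worktop.

Things in the scene. Friction and masses are not known exactly. Their poses are not given: they have to be found in the camera images.
- pot: Loose blue ceramic pot, open, upright, 66 mm tall, about 0.2 kg. Straight round wall 52 mm in diameter; rim 54 mm over the top 8 mm, slightly narrower foot; mouth 43 mm wide inside. Origin: centre of its underside, z up; its -x axis points out through the middle of its label, which at first faces the robot or half left of it. Pot and lid may swap areas (right or left).
- pot_mid (a point): Middle of the pot: on its axis, 33 mm above its underside. Axes as the pot's.
- pot_rim (a point): Centre of the pot's mouth, on its axis at the top of the rim, 66 mm above its underside.
- pot_label (a point): Middle of the label's face, on the pot's wall 26 mm from the axis (along the pot's -x) and 33 mm above its underside. The label is white paper with a red bar along its top and a green diamond, about 32 mm wide and 34 mm high.
- lid: Loose round wooden lid, about 0.05 kg, lying plug down: a disc 60 mm in diameter, 8 mm thick, under it a cork plug 39 mm in diameter, 8 mm deep, which enters the pot's mouth with 2 mm of play. Grip the disc across its edge, 8 to 16 mm above the worktop. Origin: centre of the plug's underside, z up; yaw does not matter. The closed pot is 74 mm tall, the disc standing 3 mm over its rim.
- lid_seat (a point): On the lid's axis at the underside of its disc, 8 mm above the lid's origin; it meets pot_rim when the lid is seated.
- stock_camera: Fixed grey camera, 70 mm wide, 56 high, 44 deep, on a thin post with a round base 90 mm in diameter; its top is 218 mm above the worktop. It stands at the left of the work, its lens looking roughly to the robot's right. Origin: centre of the underside of the base, z up; the lens looks level along its own -x axis.
- lens (a point): Centre of the lens's front face, 40 mm ahead of the camera's post (along the camera's -x) and 187 mm above the worktop. Axes as the camera's: the lens looks along -x.
- timer: Bystander: red and white round kitchen timer, 63 mm across, 48 mm high, origin under its centre.
- shaker: Bystander: grey-topped glass shaker, 44 mm across, 90 mm high, origin under its centre.
- lime: Bystander: green lime, 60x48x48 mm, origin under its centre.
- mug: Bystander: small striped cup, 65x88x50 mm, origin under its centre.
- glass: Bystander: clear drinking glass, 81 mm across, 93 mm high, origin under its centre.
There are look-alikes about, which are no part of the job. There is more than one size of the lid; the one meant has the size given above.

How it is judged (in metres and radians):
On the way, in this order (a step that is already met when the one before it is completed fails the run):
1. the lid sits seated and level on the pot, let go of, with the pot still standing on the worktop (distance between lid_seat and pot_rim below 0.006 m and angle between the z axis of lid and the z axis of pot, either way round below 0.06 rad and contact force between the fingers and lid below 0.2 N and height (world z) of pot below 0.006 m and angle between pot's own z axis and vertical below 0.06 rad), for 0.2 s.
2. the closed pot is lifted off the worktop with its lid on (height (world z) of pot above 0.05 m and distance between lid_seat and pot_rim below 0.007 m and contact force between the fingers and pot above 0.5 N), for 0.1 s.
At the end, for the whole second after the job is handed in: Held still in the gripper in the air: pot middle within 20 mm of the lens axis sideways and in height, label middle 98 to 142 mm before the lens and facing it within 0.4 rad, pot upright within 0.15 rad, lid still seated (within 7 mm of the rim centre, level to 0.07 rad) (x of pot_label in the frame of lens between -0.142 and -0.098 m and x of pot_mid in the frame of lens below -0.1185 m and y of pot_mid in the frame of lens between -0.02 and 0.02 m and z of pot_mid in the frame of lens between -0.02 and 0.02 m and angle between the x axis of pot and the x axis of stock_camera, either way round below 0.4 rad and angle between pot's own z axis and vertical below 0.15 rad and distance between lid_seat and pot_rim below 0.007 m and angle between the z axis of lid and the z axis of pot, either way round below 0.07 rad and contact force between the fingers and pot above 0.5 N and linear speed of pot below 0.03 m/s); the arm keeps its last pose, push and grip.
It fails at once if the camera is bumped (more than 3 N) (contact force between anything else and stock_camera above 3 N).
It fails at once if a bystander is moved more than 25 mm (distance of any of timer, shaker, lime, mug, glass from where it was at the start of the episode above 0.025 m).
It also fails if it takes over 64 s, if anything falls off the work surface, if the arm or the gripper's body presses on something with over 40 N, if the wrist force passes 120 N, or if a joint passes its speed limit or range.

## Working session

There is one attempt and no reset: what is moved stays moved. The work goes in short steps, Python scripts to look and compute and a shell command to move; the robot and the scene stay as the last step left them, time stands still between calls to the robot, and variables do not carry over. Pictures are saved under pics/ and viewed, and the job is handed in when it is done.

```bash
mkdir -p pics; ls
python3 - <<'E'
from workcell import readout, optics
import cv2, numpy as np
s=readout.state(); print(s)
for n in ("side","top"):
    im,d=optics.grab_frame(n); cv2.imwrite(f"pics/{n}0.png",im[:,:,::-1]); np.save(f"pics/{n}0.npy",d); np.save(f"pics/{n}0im.npy",im)
    print(n,{k:np.round(v,3).tolist() for k,v in optics.camera_params(n).items()})
E
```

```text
pics
{'time_s': 0.0, 'qpos': array([-6.72078953e+01,  1.83531681e+01,  8.97057036e+01,  1.35021804e-03,
        7.20429436e+01, -1.14570944e+00]), 'qvel': array([ 0.02082687, -0.04346493, -0.00339536,  0.00578293, -0.04513087,
       -0.06342391]), 'effort': array([-3.13318553e-03, -4.12461233e+01, -2.31974369e+01,  7.25578750e-02,
        4.59216011e-02, -1.37248207e-04]), 'ee_pos': array([ 233.10884944, -525.05151812,  193.8097547 ]), 'ee_rot': array([-91.8680663 ,  89.89817661, 112.06933043]), 'force': array([-0.18098997,  0.27772596, -0.52449579]), 'torque': array([-0.05869153, -0.0091367 , -0.00837597]), 'gripper_width': 91.47325163166315}
side {'mtx': [[391.134, 0.0, 276.925], [0.0, 391.134, 204.603], [0.0, 0.0, 1.0]], 'R': [[0.96, -0.28, -0.006], [-0.195, -0.654, -0.731], [0.201, 0.702, -0.683]], 't': [-499.508, 340.206, 737.048]}
top {'mtx': [[488.281, 0.0, 277.878], [0.0, 488.281, 202.589], [0.0, 0.0, 1.0]], 'R': [[0.029, -0.999, 0.029], [-0.999, -0.03, -0.032], [0.032, -0.028, -0.999]], 't': [173.708, 551.224, 1164.738]}
```

View pics/side0.png

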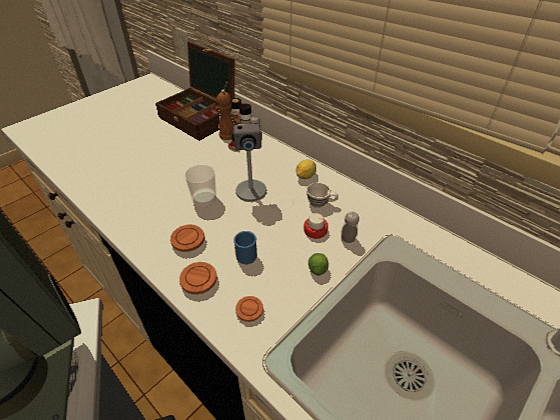

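View pics/top0.png

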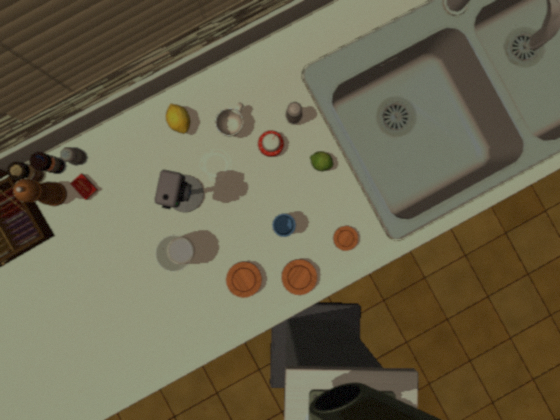

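The side view shows a blue pot at (246,247), three lids at (188,238), (198,277) and (250,308), and the camera at (248,135). In the top view these are the pot at (284,225), lids at (244,279), (300,277) and (345,238), and the camera at (170,188). Next I measure them.

```bash
cat > h.py <<'E'
import numpy as np, cv2
from workcell import optics
P={n:optics.camera_params(n) for n in("side","top")}
def ray(n,u,v):
    p=P[n];R=np.array(p["R"]);t=np.array(p["t"]).ravel();K=np.array(p["mtx"])
    return -R.T@t, R.T@np.linalg.inv(K)@np.array([u,v,1.])
def plane(n,u,v,z):
    o,d=ray(n,u,v); return o+d*(z-o[2])/d[2]
def depthpt(n,u,v,z):
    o,d=ray(n,u,v); return o+d*z
def proj(n,X):
    p=P[n];c=np.array(p["R"])@np.array(X,float)+np.array(p["t"]).ravel();q=np.array(p["mtx"])@c;return q[:2]/q[2]
def cloud(n,d):
    p=P[n];R=np.array(p["R"]);t=np.array(p["t"]).ravel();K=np.array(p["mtx"])
    v,u=np.mgrid[:d.shape[0],:d.shape[1]]
    c=np.stack([(u-K[0,2])/K[0,0]*d,(v-K[1,2])/K[1,1]*d,d],-1)
    w=(c-t)@R; w[d==0]=np.nan; return w
def hsv(im): return cv2.cvtColor(im,cv2.COLOR_RGB2HSV)
E
python3 - <<'E'
from h import *
for n in("side","top"):
    im=np.load(f"pics/{n}0im.npy");d=np.load(f"pics/{n}0.npy");W=cloud(n,d);H=hsv(im)
    for nm,lo,hi,z in (("lid",(3,110,90),(15,255,255),16),("pot",(98,80,30),(120,255,255),66)):
        m=cv2.inRange(H,lo,hi)
        m=cv2.morphologyEx(m,cv2.MORPH_CLOSE,np.ones((7,7)))
        c,_=cv2.findContours(m,cv2.RETR_EXTERNAL,cv2.CHAIN_APPROX_NONE)
        for k in c:
            if cv2.contourArea(k)<150: continue
            x,y,w,h=cv2.boundingRect(k)
            if n=="side" and y>330 or y>300 or (n=="top" and x<100): continue
            pts=np.array([plane(n,*q[0],z)[:2] for q in k],np.float32)
            (cx,cy),r=cv2.minEnclosingCircle(pts)
            A=cv2.contourArea(pts)
            mm=np.zeros_like(m);cv2.drawContours(mm,[k],-1,1,-1)
            zz=W[mm>0][:,2]
            print(n,nm,(x,y,w,h),"c",round(cx),round(cy),"d",round(2*r),"deq",round(2*(A/np.pi)**.5),"z90",np.round(np.nanpercentile(zz,[5,50,95])))
    s=3
    crops=[]
side=np.load("pics/side0im.npy");top=np.load("pics/top0im.npy")
a=cv2.resize(side[215:330,160:290],None,fx=4,fy=4,interpolation=cv2.INTER_CUBIC)
cv2.imwrite("pics/crop1.png",a[:,:,::-1])
a=cv2.resize(top[150:300,150:370],None,fx=3.6,fy=3.6,interpolation=cv2.INTER_CUBIC)
cv2.imwrite("pics/crop2.png",a[:,:,::-1])
E
```

```text
side lid (236, 296, 27, 26) c 465 25 d 63 deq 58 z90 [13. 15. 18.]
side lid (180, 262, 37, 33) c 371 137 d 91 deq 84 z90 [18. 22. 24.]
side lid (170, 224, 34, 28) c 362 268 d 93 deq 84 z90 [19. 22. 25.]
side lid (304, 219, 24, 20) c 687 207 d 76 deq 50 z90 [ 3. 22. 27.]
side lid (0, 155, 216, 265) c 125 302 d 1057 deq 314 z90 [-897. -890. -607.]
side lid (204, 92, 25, 27) c 550 918 d 205 deq 77 z90 [ 38.  54. 158.]
side lid (189, 32, 60, 32) c 638 1481 d 444 deq 140 z90 [214. 230. 259.]
side pot (234, 231, 23, 33) c 490 154 d 98 deq 70 z90 [11. 43. 65.]
top lid (226, 262, 36, 36) c 363 265 d 85 deq 82 z90 [18. 22. 26.]
top lid (282, 259, 35, 36) c 372 135 d 85 deq 82 z90 [18. 22. 26.]
top lid (334, 226, 24, 25) c 466 26 d 60 deq 57 z90 [11. 15. 19.]
top lid (258, 131, 25, 26) c 687 212 d 63 deq 38 z90 [20. 25. 40.]
top pot (274, 215, 21, 21) c 494 177 d 47 deq 45 z90 [ 1.  6. 65.]
```

View pics/crop1.png

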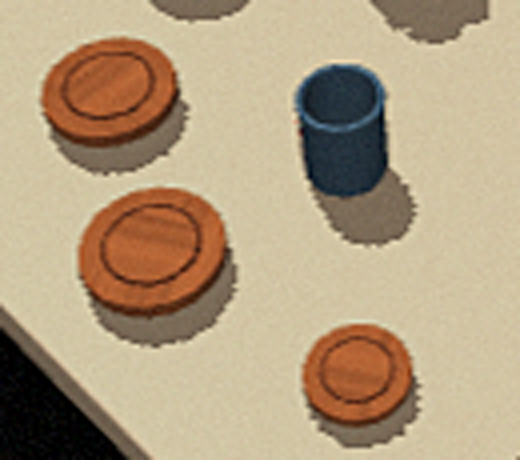

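View pics/crop2.png

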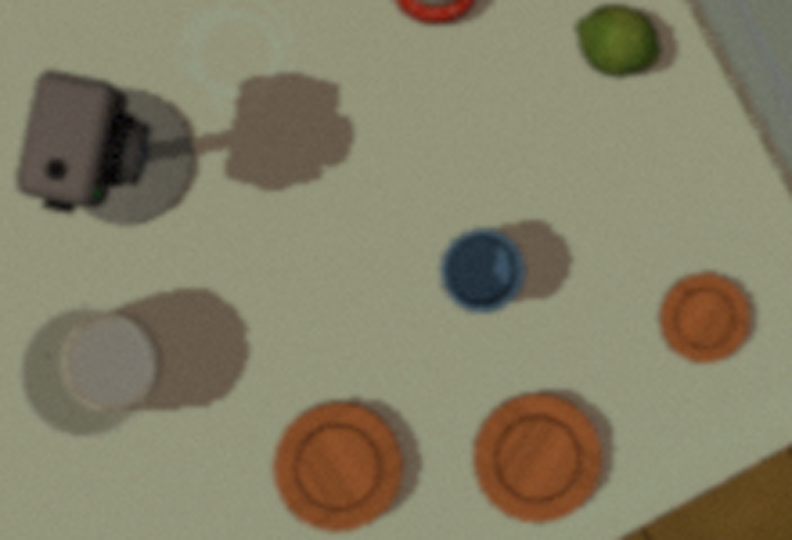

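Choice of lid: candidates are the lids at top (244,279) and (300,277), both about 82-85 mm across with tops at z≈22. The third is at (345,238), 57-60 mm across with its top at z≈16, which matches the description, so that is the one. The pot's label is not visible from either camera. It therefore faces half left, and I will have to turn the pot to check it. Next is the camera pose and a precise pot fit.

Run:
```python
from h import *
im=np.load("pics/top0im.npy");d=np.load("pics/top0.npy");W=cloud("top",d);H=hsv(im)
print("base z check",np.nanmedian(W[240:260,200:220,2]))
# camera body
m=np.zeros(d.shape,bool);m[150:225,140:215]=True
up=m&(W[...,2]>150)
pts=W[up][:,:2].astype(np.float32)
print("camtop n",len(pts),cv2.minAreaRect(pts), np.nanpercentile(W[up][:,2],[5,50,95,100]))
body=m&(W[...,2]>205)
print("body",body.sum(),cv2.minAreaRect(W[body][:,:2].astype(np.float32)),W[body][:,:2].mean(0))
# lens region
ln=m&(W[...,2]>150)&(W[...,2]<205)
print("lens pts",ln.sum(), np.nanmean(W[ln],0), cv2.minAreaRect(W[ln][:,:2].astype(np.float32)))
# pot rim
m=np.zeros(d.shape,bool);m[205:245,265:305]=True
r=m&(W[...,2]>60)
print("rim",r.sum(),cv2.minEnclosingCircle(W[r][:,:2].astype(np.float32)),cv2.fitEllipse(W[r][:,:2].astype(np.float32)))
s=np.load("pics/side0.npy");S=cloud("side",s)
m=np.zeros(d.shape,bool);m[225:270,228:265]=True
r=m&(S[...,2]>61);print("side rim",r.sum(),cv2.minEnclosingCircle(S[r][:,:2].astype(np.float32)),np.nanpercentile(S[r][:,2],[50,95]))
m=np.zeros(d.shape,bool);m[115:160,225:270]=True
r=m&(S[...,2]>140)&(S[...,2]<230)&(np.hypot(S[...,0]-560,S[...,1]-400)<150)
print("side cam",r.sum(),cv2.minAreaRect(S[r][:,:2].astype(np.float32)))
si=np.load("pics/side0im.npy")
a=np.hstack([cv2.resize(si[110:205,215:285],None,fx=5.5,fy=5.5,interpolation=cv2.INTER_CUBIC),cv2.resize(si[225:320-0,225:295],None,fx=5.5,fy=5.5,interpolation=cv2.INTER_CUBIC)])
cv2.imwrite("pics/crop3.png",a[:,:,::-1])
a=cv2.resize(im[155:225,140:230],None,fx=8,fy=8,interpolation=cv2.INTER_CUBIC)
cv2.imwrite("pics/crop4.png",cv2.convertScaleAbs(a[:,:,::-1],alpha=1.6))
```

```text
base z check -0.681319292553504
camtop n 1066 ((557.8433227539062, 405.69439697265625), (63.09353256225586, 75.1687240600586), 79.92183685302734) [190.70057068 212.572381   216.72145712 221.39755573]
body 822 ((560.4066162109375, 406.29376220703125), (61.027400970458984, 69.8257827758789), 79.860595703125) [561.07120926 411.65784457]
lens pts 244 [553.90731212 387.80028828 195.26248447] ((550.7467041015625, 400.3843994140625), (48.75259017944336, 74.89624786376953), 49.38022994995117)
rim 148 ((494.1242980957031, 177.75253295898438), 26.9079647064209) ((494.08685302734375, 178.16270446777344), (48.74570846557617, 49.32585906982422), 12.321183204650879)
side rim 137 ((492.49554443359375, 177.76441955566406), 27.7254581451416) [64.48190827 66.5691797 ]
side cam 715 ((555.8138427734375, 404.09521484375), (64.25452423095703, 75.21349334716797), 78.12315368652344)
```

View pics/crop3.png

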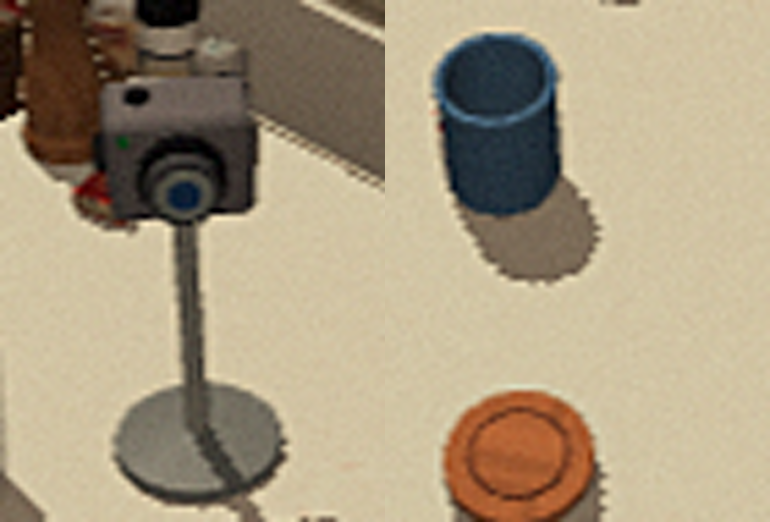

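View pics/crop4.png

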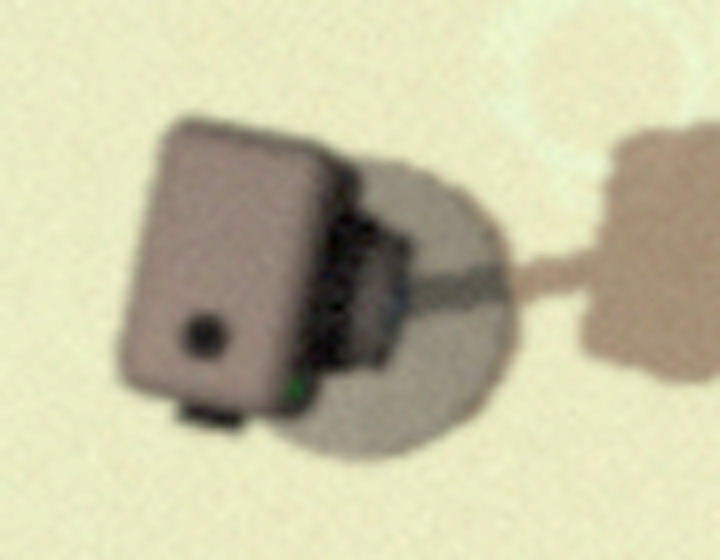

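Run:
```python
from h import *
L=plane("side",248.6,145.3,187);print("lens side",L)
print("lens top front mid",plane("top",190.5,192,187))
# base ellipse points in crop4 (right/bottom rim), z~5
q=[(440,172),(480,205),(508,250),(517,300),(505,360),(470,410),(420,445),(365,460),(310,445)]
pts=np.array([plane("top",140+x/8-.5+.06,155+y/8-.5+.06,4)[:2] for x,y in q])
A=np.c_[2*pts,np.ones(len(pts))];s=np.linalg.lstsq(A,(pts**2).sum(1),rcond=None)[0]
c=s[:2];print("base",c,"r",np.sqrt(s[2]+c@c))
for a in(-98,-100,-102): print(a,c+40*np.array([np.cos(np.radians(a)),np.sin(np.radians(a))]))
print("side base ctr",plane("side",215+198/5.5,110+438/5.5,6))
for n,u,v in(("glass",172,253),("lime",321,161),("timer",271,144),("shaker",294,120),("mug",231,122)):print(n,plane("top",u,v,0).round())
```

```text
lens side [556.04893831 373.10068645 187.        ]
lens top front mid [556.1034006 371.9200561 187.       ]
base [563.34995849 412.58186638] r 45.60000425753901
-98 [557.78303445 372.97114363]
-100 [556.40403138 373.18955625]
-102 [555.03349086 373.45596235]
side base ctr [562.09947717 411.96070369   6.        ]
glass [418. 439.   0.]
lime [650.  88.   0.]
timer [687. 210.   0.]
shaker [748. 156.   0.]
mug [737. 309.   0.]
```

```bash
cat >> h.py <<'E'
from scipy.spatial.transform import Rotation as Ro
def st(q=True):
    from workcell import readout
    s=readout.state();R=Ro.from_euler("xyz",s["ee_rot"],degrees=True).as_matrix()
    print("t",round(s["time_s"],2),"pos",s["ee_pos"].round(1),"x",R[:,0].round(3),"y",R[:,1].round(3),"jawdeg",round(np.degrees(np.arctan2(R[1,1],R[0,1])),1),"q",s["qpos"].round(1),"F",s["force"].round(1),"w",round(s["gripper_width"],1))
    return s,R
E
python3 -c "
from h import *
st()"
```

```text
t 0.1 pos [ 233.1 -525.1  193.9] x [-0.001  0.001 -1.   ] y [ 0.406 -0.914 -0.002] jawdeg -66.1 q [-67.2  18.3  89.7  -0.   72.   -1.1] F [-1.2 -0.2  0.2] w 91.0
```

```bash
python3 -m creep '[{"translation":[1.3,3.5,0],"delta_rot":[0,0,0.117]},{"translation":[1.3,3.5,0],"delta_rot":[0,0,0.117]},{"translation":[1.3,3.5,0],"delta_rot":[0,0,0.117]},{"translation":[1.3,3.5,0],"delta_rot":[0,0,0.117]},{"translation":[1.3,3.5,0],"delta_rot":[0,0,0.117]}]' 1 && python3 -m creep '[{"translation":[1.3,3.5,0],"delta_rot":[0,0,0.117]},{"translation":[1.3,3.5,0],"delta_rot":[0,0,0.117]},{"translation":[1.3,3.5,0],"delta_rot":[0,0,0.117]},{"translation":[1.3,3.5,0],"delta_rot":[0,0,0.117]},{"translation":[1.3,3.5,0],"delta_rot":[0,0,0.117]}]' && python3 -m creep '[{"translation":[1.3,3.5,0],"delta_rot":[0,0,0.117]},{"translation":[1.3,3.5,0],"delta_rot":[0,0,0.117]},{"translation":[1.3,3.5,0],"delta_rot":[0,0,0.117]},{"translation":[1.3,3.5,0],"delta_rot":[0,0,0.117]},{"translation":[1.3,3.5,0],"delta_rot":[0,0,0.117]}]' && python3 -m creep '[{"translation":[1.3,3.5,-1],"delta_rot":[0,0,0.117]},{"translation":[1.3,3.5,-1],"delta_rot":[0,0,0.117]},{"translation":[1.3,3.5,0],"delta_rot":[0,0,0.117]},{"translation":[1.3,3.5,0],"delta_rot":[0,0,0.117]},{"translation":[0,0,0],"delta_rot":[0,0,0.117]}]'; python3 -c "
from h import *
st()"
```

```text
time_s: 0.52
ee_pos: [298.3, -348.7, 194.3]
ee_rot: [-125.8, 90.0, 111.9]
force: [1.3, 0.4, -0.0]
gripper_width: 91.2
time_s: 0.93
ee_pos: [363.2, -173.7, 194.5]
ee_rot: [-153.6, 90.0, 117.7]
force: [0.6, 0.8, 0.1]
gripper_width: 91.2
time_s: 1.35
ee_pos: [428.3, 1.3, 194.6]
ee_rot: [-84.2, 90.0, -139.3]
force: [-0.2, -1.1, -0.1]
gripper_width: 91.3
time_s: 1.77
ee_pos: [482.3, 145.0, 174.0]
ee_rot: [89.2, 89.8, 67.8]
force: [1.0, 0.8, 0.2]
gripper_width: 91.1
t 1.77 pos [482.3 145.  174. ] x [ 0.001  0.003 -1.   ] y [0.365 0.931 0.003] jawdeg 68.6 q [ 15.3  12.7 100.7   0.2  66.5 -53.3] F [1.  0.8 0.2] w 91.1
```

```bash
python3 -m creep '[{"translation":[0,0,0],"delta_rot":[0.12,0,0]},{"translation":[0,0,0],"delta_rot":[0.12,0,0]},{"translation":[0,0,0],"delta_rot":[0,0,0]}]' >/dev/null; python3 -c "
from h import *
st()"; python3 -m creep '[{"translation":[0.55,1.6,0],"delta_rot":[-0.12,0,0]},{"translation":[0.6,1.7,0],"delta_rot":[-0.12,0,0]},{"translation":[0,0,-2.5],"delta_rot":[0,0,0]},{"translation":[0,0,0],"delta_rot":[0,0,0]}]' >/dev/null; python3 -c "
from h import *
st()"
```

```text
t 2.02 pos [479.8 136.7 173.4] x [-0.001  0.239 -0.971] y [0.379 0.899 0.221] jawdeg 67.2 q [  4.8  11.4 104.1  15.4  64.2 -69.7] F [ 0.6 -1.2 -0.5] w 91.3
t 2.35 pos [489.6 174.8 146.6] x [-0.005 -0.003 -1.   ] y [ 0.37   0.929 -0.005] jawdeg 68.3 q [ 1.840e+01  1.570e+01  1.008e+02 -1.000e-01  6.390e+01 -4.980e+01] F [-1.8 -1.4  0.9] w 91.1
```

```bash
python3 -m creep '[{"translation":[0,0,0],"delta_rot":[0,0,0]},{"translation":[0,0,0],"delta_rot":[0,0,0]}]' >/dev/null; python3 -c "
from h import *
st()"
```

```text
t 2.52 pos [491.8 172.1 150.1] x [ 0.    -0.001 -1.   ] y [ 0.375  0.927 -0.   ] jawdeg 68.0 q [ 18.   15.4 100.6  -0.   64.  -49.9] F [-0.1 -0.5  0.7] w 91.5
```

Move over the pot, centre, and descend onto the rim.

```bash
python3 -m creep '[{"translation":[0.2,0.6,-1.6],"delta_rot":[0,0,0]},{"translation":[0,0,-2.5],"delta_rot":[0,0,0]},{"translation":[0,0,-2.5],"delta_rot":[0,0,0]},{"translation":[0,0,-2],"delta_rot":[0,0,0]},{"translation":[0,0,-1],"delta_rot":[0,0,0]}]' && python3 -m creep '[{"translation":[0,0,0],"delta_rot":[0,0,0]},{"translation":[0,0,0],"delta_rot":[0,0,0]}]' >/dev/null;python3 -c "
from h import *
st()
im,d=optics.grab_frame('side');cv2.imwrite('pics/s1.png',cv2.resize(im[180:300,190:300],None,fx=5,fy=5,interpolation=2)[:,:,::-1])"
```

```text
time_s: 2.93
ee_pos: [493.2, 176.7, 52.5]
ee_rot: [-133.8, 89.9, -155.9]
force: [-0.5, -0.2, 0.7]
gripper_width: 91.1
t 3.1 pos [494.6 177.8  54.5] x [ 0.001  0.    -1.   ] y [0.376 0.927 0.001] jawdeg 67.9 q [ 18.5  21.5 107.5  -0.   51.  -49.4] F [-0.1 -0.3 -0.2] w 91.1
```

View pics/s1.png

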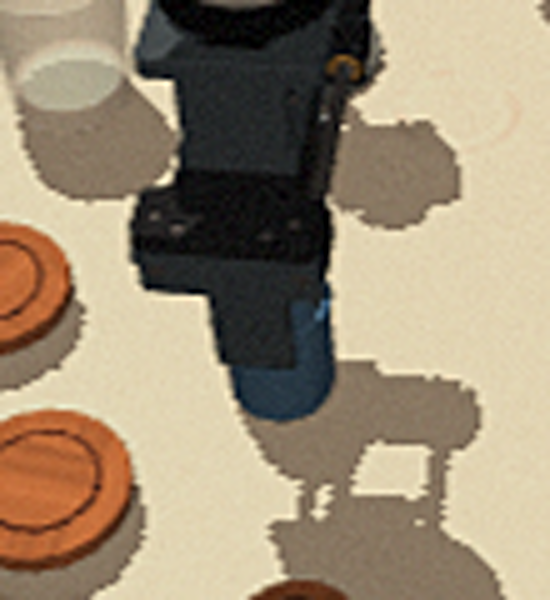

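The image shows the fingers straddling the rim of the pot (near (280,350) in the crop). Close gently, lift, and turn +60° to show the label to the side camera.

```bash
python3 -m creep '[{"translation":[0,0,0],"delta_rot":[0,0,0]},{"translation":[0,0,0],"delta_rot":[0,0,0]},{"translation":[0,0,0],"delta_rot":[0,0,0]},{"translation":[0,0,0],"delta_rot":[0,0,0]},{"translation":[0,0,0],"delta_rot":[0,0,0]}]' -1 15 && python3 -m creep '[{"translation":[0,0,0],"delta_rot":[0,0,0]},{"translation":[0,0,0],"delta_rot":[0,0,0]},{"translation":[0,0,0],"delta_rot":[0,0,0]},{"translation":[0,0,0],"delta_rot":[0,0,0]},{"translation":[0,0,0],"delta_rot":[0,0,0]}]' && python3 -m creep '[{"translation":[0,0,1],"delta_rot":[0,0,0]},{"translation":[0,0,1],"delta_rot":[0,0,0]},{"translation":[0,0,1],"delta_rot":[0,0,0.1]},{"translation":[0,0,0],"delta_rot":[0,0,0.1]},{"translation":[0,0,0],"delta_rot":[0,0,0.1]}]'
```

```text
time_s: 3.57
ee_pos: [494.0, 178.5, 54.0]
ee_rot: [46.9, 90.0, 24.9]
force: [0.4, -0.1, -0.2]
gripper_width: 60.9
time_s: 3.98
ee_pos: [493.8, 178.4, 53.6]
ee_rot: [169.5, 90.0, 147.5]
force: [0.2, -0.4, -0.2]
gripper_width: 27.0
time_s: 4.4
ee_pos: [494.9, 178.8, 85.7]
ee_rot: [24.5, 89.8, 20.0]
force: [0.4, 0.3, -0.6]
gripper_width: 0.5
```

```bash
python3 -c "
from h import *
st()
im,d=optics.grab_frame('side');cv2.imwrite('pics/s2.png',cv2.resize(im[150:330,160:330],None,fx=3.3,fy=3.3,interpolation=2)[:,:,::-1])
im,d=optics.grab_frame('top');cv2.imwrite('pics/t2.png',cv2.resize(im[150:310,180:370],None,fx=3.3,fy=3.3,interpolation=2)[:,:,::-1])"
```

```text
t 4.4 pos [494.9 178.8  85.7] x [ 0.003  0.001 -1.   ] y [0.079 0.997 0.001] jawdeg 85.5 q [ 18.6  19.4 105.3   0.   55.1 -66.9] F [ 0.4  0.3 -0.6] w 0.5
```

View pics/s2.png

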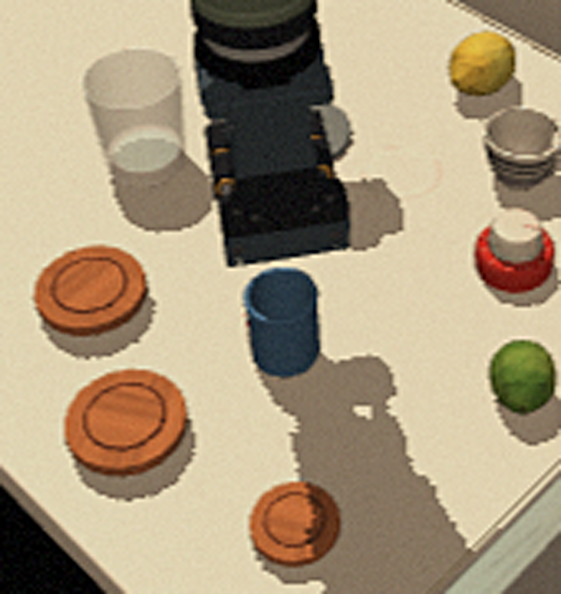

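View pics/t2.png

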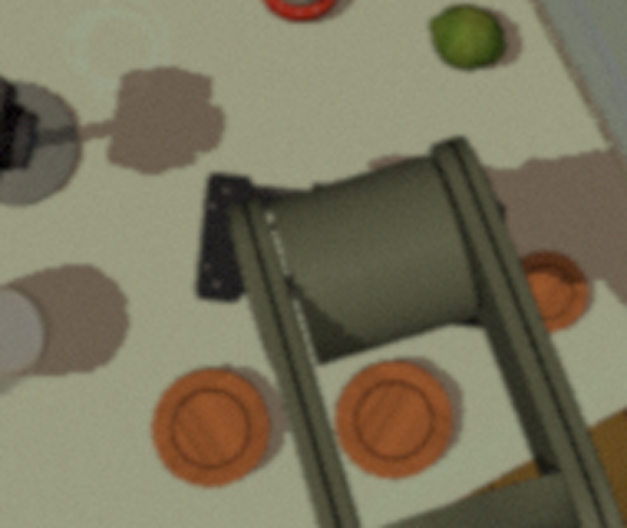

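```bash
python3 -c "
from h import *
for z in (40,60,68,80): print(z,proj('side',[494-55*.376,178-55*.927,z]), proj('side',[494-45*.376,178-45*.927,z]))
im,d=optics.grab_frame('side');W=cloud('side',d)
m=np.zeros(d.shape,bool);m[200:240,220:270]=True
H=hsv(im)
for v in (215,222,226,229,231,234): print(v,[W[v,u].round().tolist() for u in (232,240,248,256)])
r=m&(W[...,2]>61)&(W[...,2]<67)&(H[...,0]>95)&(H[...,1]>100)
print(r.sum(),np.nanmean(W[r],0))
"
```

```text
40 [241.53085459 263.89360743] [242.25658301 260.46448141]
60 [240.93170974 258.32190771] [241.67350946 254.88563245]
68 [240.6868142  256.04452125] [241.43522492 252.60572551]
80 [240.31368234 252.57461126] [241.07221265 249.13242331]
215 [[462.0, 102.0, 224.0], [476.0, 96.0, 225.0], [491.0, 92.0, 225.0], [506.0, 91.0, 221.0]]
222 [[460.0, 97.0, 211.0], [475.0, 95.0, 208.0], [491.0, 100.0, 198.0], [507.0, 97.0, 196.0]]
226 [[459.0, 102.0, 194.0], [475.0, 101.0, 191.0], [490.0, 99.0, 188.0], [506.0, 98.0, 184.0]]
229 [[459.0, 102.0, 185.0], [485.0, 176.0, 103.0], [519.0, 269.0, -2.0], [539.0, 262.0, -1.0]]
231 [[477.0, 274.0, -2.0], [497.0, 266.0, 0.0], [507.0, 199.0, 66.0], [537.0, 253.0, 1.0]]
234 [[475.0, 263.0, -1.0], [487.0, 200.0, 60.0], [506.0, 195.0, 60.0], [535.0, 243.0, 1.0]]
35 [500.67436522 191.28704969  63.75294468]
```

The pot was not touched. The depth image suggests the fingertips really sit around z≈103 with the TCP reading 86, about 30 mm higher than specified. I'll check this empirically with the gripper open and raised.

```bash
python3 -m creep '[{"translation":[0,0,2],"delta_rot":[0,0,-0.1]},{"translation":[0,0,2],"delta_rot":[0,0,-0.1]},{"translation":[0,0,0],"delta_rot":[0,0,-0.1]},{"translation":[0,0,0],"delta_rot":[0,0,0]},{"translation":[0,0,0],"delta_rot":[0,0,0]}]' 1 && python3 -m creep '[{"translation":[0,0,0],"delta_rot":[0,0,0]},{"translation":[0,0,0],"delta_rot":[0,0,0]},{"translation":[0,0,0],"delta_rot":[0,0,0]},{"translation":[0,0,0],"delta_rot":[0,0,0]},{"translation":[0,0,0],"delta_rot":[0,0,0]}]' >/dev/null; python3 -c "
from h import *
st()
im,d=optics.grab_frame('side');W=cloud('side',d)
cv2.imwrite('pics/s3.png',cv2.resize(im[120:280,180:320],None,fx=3.7,fy=3.7,interpolation=2)[:,:,::-1])
np.save('pics/s3.npy',d)
m=np.zeros(d.shape,bool);m[150:260,200:300]=1
m&=(W[...,2]>80)&(W[...,2]<330)
for z in range(80,260,8):
  k=m&(W[...,2]>z)&(W[...,2]<=z+8)
  if k.sum(): print(z,k.sum(),np.nanmin(W[k],0).round(),np.nanmax(W[k],0).round())
"
```

```text
time_s: 4.97
ee_pos: [493.7, 178.4, 123.9]
ee_rot: [72.4, 90.0, 50.5]
force: [-1.1, 0.2, -0.6]
gripper_width: 31.0
t 5.38 pos [493.7 178.4 123.4] x [-0.001 -0.    -1.   ] y [ 0.374  0.927 -0.   ] jawdeg 68.0 q [ 18.6  17.2 102.4   0.   60.5 -49.4] F [ 0.2  0.2 -0.7] w 64.7
80 67 [420. 379.  80.] [463. 459.  88.]
88 49 [421. 379.  88.] [464. 460.  95.]
136 5 [475. 142. 142.] [485. 146. 144.]
144 33 [462. 136. 144.] [496. 149. 152.]
152 40 [461. 135. 152.] [493. 149. 160.]
160 39 [462. 133. 160.] [493. 149. 168.]
168 45 [462. 134. 168.] [494. 147. 176.]
176 41 [461. 133. 176.] [515. 207. 184.]
184 5 [516. 205. 184.] [518. 207. 191.]
192 9 [518. 202. 193.] [524. 209. 200.]
200 5 [521. 205. 201.] [525. 214. 205.]
208 3 [521. 205. 209.] [525. 211. 210.]
216 55 [430.  92. 217.] [557. 238. 224.]
224 150 [428.  91. 224.] [557. 239. 232.]
232 221 [429.  90. 232.] [558. 242. 240.]
240 170 [426.  85. 240.] [559. 243. 248.]
248 125 [426.  83. 248.] [559. 244. 256.]
256 621 [427.  84. 256.] [556. 243. 264.]
```

View pics/s3.png

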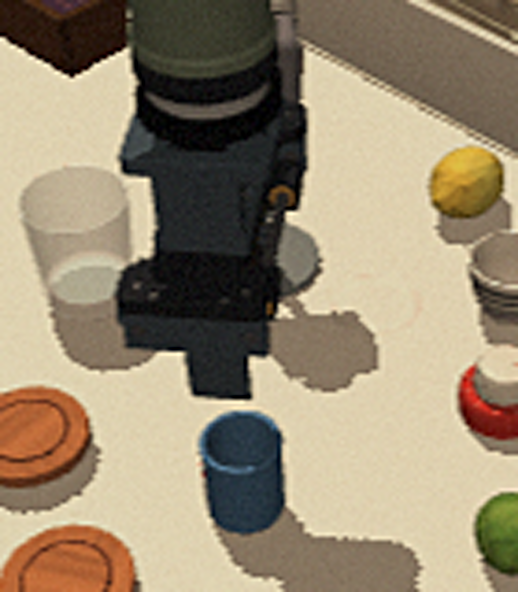

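Measured: fingertips at z≈142 with the TCP reading 123, so everything is about 33 mm higher than nominal, with x and y correct. I'll compensate, aiming for tips at z≈42 and a reading of about 24.

```bash
python3 -m creep '[{"translation":[0,0,-1],"delta_rot":[0,0,0]},{"translation":[0,0,0],"delta_rot":[0,0,0]},{"translation":[0,0,0],"delta_rot":[0,0,0]},{"translation":[0,0,0],"delta_rot":[0,0,0]},{"translation":[0,0,-1.5],"delta_rot":[0,0,0]}]' 1 && python3 -m creep '[{"translation":[0,0,-2],"delta_rot":[0,0,0]},{"translation":[0,0,-2],"delta_rot":[0,0,0]},{"translation":[0,0,-2],"delta_rot":[0,0,0]},{"translation":[0,0,-1.5],"delta_rot":[0,0,0]},{"translation":[0,0,0],"delta_rot":[0,0,0]}]' && python3 -c "
from h import *
im,d=optics.grab_frame('side');cv2.imwrite('pics/s4.png',cv2.resize(im[180:300,190:300],None,fx=5,fy=5,interpolation=2)[:,:,::-1])
st()"
```

```text
time_s: 5.85
ee_pos: [496.0, 179.2, 100.9]
ee_rot: [41.3, 89.6, 19.3]
force: [0.7, -0.1, 0.0]
gripper_width: 91.2
time_s: 6.27
ee_pos: [491.7, 177.7, 21.1]
ee_rot: [-140.0, 89.7, -162.0]
force: [-0.5, -0.7, -0.9]
gripper_width: 91.2
t 6.32 pos [492.8 178.1  22.6] x [-0.003 -0.001 -1.   ] y [ 0.374  0.927 -0.002] jawdeg 68.0 q [ 18.6  23.8 109.5   0.   46.9 -49.4] F [-0.1  0.1  0.7] w 91.0
```

View pics/s4.png

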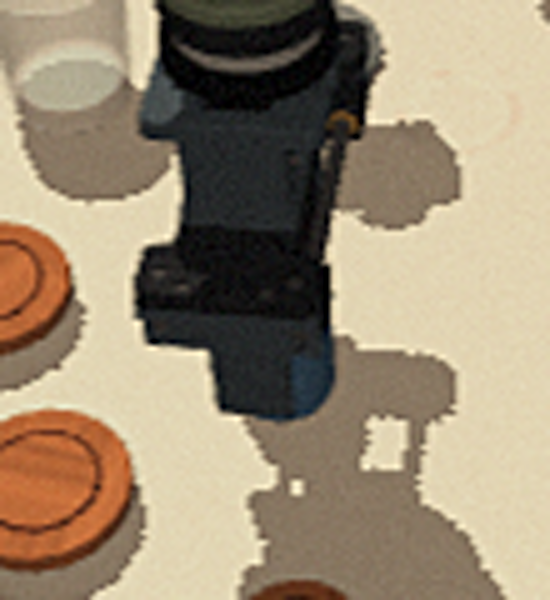

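The finger now covers the pot's near side down to its lower part (crop (255,410)). Close.

```bash
python3 -m creep '[{"translation":[0,0,0],"delta_rot":[0,0,0]},{"translation":[0,0,0],"delta_rot":[0,0,0]},{"translation":[0,0,0],"delta_rot":[0,0,0]},{"translation":[0,0,0],"delta_rot":[0,0,0]},{"translation":[0,0,0],"delta_rot":[0,0,0]}]' -1 12 && python3 -m creep '[{"translation":[0,0,0],"delta_rot":[0,0,0]},{"translation":[0,0,0],"delta_rot":[0,0,0]},{"translation":[0,0,0],"delta_rot":[0,0,0]}]'
```

```text
time_s: 6.73
ee_pos: [494.2, 178.6, 24.4]
ee_rot: [43.3, 89.9, 21.3]
force: [-0.4, 0.6, -0.3]
gripper_width: 60.9
time_s: 6.98
ee_pos: [493.8, 178.1, 24.0]
ee_rot: [-55.6, 90.0, -77.6]
force: [-0.7, -2.3, 3.1]
gripper_width: 52.6
```

```bash
python3 -m creep '[{"translation":[0,0,1],"delta_rot":[0,0,0]},{"translation":[0,0,1.5],"delta_rot":[0,0,0]},{"translation":[0,0,1.5],"delta_rot":[0,0,0]},{"translation":[0,0,1],"delta_rot":[0,0,0.12]},{"translation":[0,0,0],"delta_rot":[0,0,0.12]}]' && python3 -m creep '[{"translation":[0,0,0],"delta_rot":[0,0,0.12]},{"translation":[0,0,0],"delta_rot":[0,0,0.12]},{"translation":[0,0,0],"delta_rot":[0,0,0.12]},{"translation":[0,0,0],"delta_rot":[0,0,0.12]},{"translation":[0,0,0],"delta_rot":[0,0,0.12]}]' && python3 -m creep '[{"translation":[0,0,0],"delta_rot":[0,0,0.12]},{"translation":[0,0,0],"delta_rot":[0,0,0.12]},{"translation":[0,0,0],"delta_rot":[0,0,0]}]'; python3 -c "
from h import *
im,d=optics.grab_frame('side');cv2.imwrite('pics/s5.png',cv2.resize(im[180:280,200:300],None,fx=6,fy=6,interpolation=2)[:,:,::-1]);np.save('pics/s5im.npy',im);np.save('pics/s5.npy',d)
st()"
```

```text
time_s: 7.4
ee_pos: [495.4, 179.2, 76.1]
ee_rot: [32.7, 89.7, 24.8]
force: [0.5, 0.9, -2.0]
gripper_width: 53.1
time_s: 7.82
ee_pos: [493.6, 178.6, 73.8]
ee_rot: [102.8, 90.0, 129.3]
force: [-0.4, 0.6, -1.6]
gripper_width: 53.1
time_s: 8.07
ee_pos: [493.7, 178.6, 73.8]
ee_rot: [79.5, 90.0, 119.5]
force: [-0.6, -0.5, -2.0]
gripper_width: 52.9
t 8.12 pos [493.7 178.6  73.8] x [-0.  0. -1.] y [-0.639  0.769  0.   ] jawdeg 129.7 q [  18.6   20.1  106.2    0.    53.7 -111.1] F [ 0.7  0.6 -1.7] w 52.9
```

View pics/s5.png

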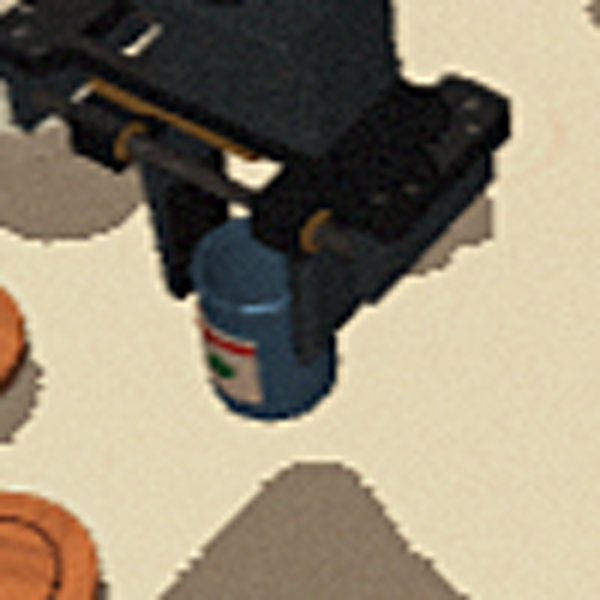

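Run:
```python
from h import *
im=np.load("pics/s5im.npy");H=hsv(im)
sub=np.zeros(H.shape[:2],np.uint8);sub[232:252,230:250]=255
g=cv2.inRange(H,(45,80,20),(85,255,255))&sub
r=(cv2.inRange(H,(0,130,60),(8,255,255))|cv2.inRange(H,(172,130,60),(180,255,255)))&sub
def cyl(u,v,c,R=26):
    o,d=ray("side",u,v);a=d[:2]@d[:2];b=(o[:2]-c)@d[:2];k=(o[:2]-c)@(o[:2]-c)-R*R
    D=b*b-a*k
    if D<0: return None
    X=o+d*(-b-D**.5)/a; return X,np.degrees(np.arctan2(X[1]-c[1],X[0]-c[0]))%360
c=np.array([493.5,178.5])
for n,m in(("g",g),("r",r)):
    v,u=np.nonzero(m);print(n,len(u),u.min(),u.max(),u.mean(),v.mean());x=cyl(u.mean(),v.mean(),c);print(x)
    if n=="r":print("right edge",cyl(u.max()+.5,v[u==u.max()].mean(),c))
    if n=="g":print("L/R",cyl(u.min(),v.mean(),c),cyl(u.max(),v.mean(),c))
for uc,vc in((259,352),(260,400)): print(cyl(200+uc/6-.4,180+vc/6-.4,c))
```

```text
g 8 235 238 236.5 240.75
(array([472.40829143, 163.29671649,  80.44585921]), np.float64(215.78474252795786))
L/R (array([469.60162521, 168.2595077 ,  75.99564931]), np.float64(203.19521131124932)) (array([475.36882704, 159.86507132,  83.19659831]), np.float64(225.78499676295408))
r 14 234 242 237.85714285714286 237.14285714285714
(array([475.8770106 , 159.38377013,  95.70127123]), np.float64(227.32746675884547))
right edge (array([485.31528213, 153.82186406,  95.76574294]), np.float64(251.65145027974032))
(array([485.83149954, 153.65660851,  94.88815749]), np.float64(252.84592102258995))
(array([484.49694782, 154.10850453,  67.5340907 ]), np.float64(249.74058383172684))
```

The label shows at side pixel (236.5,240.8), facing 216° in world terms. I turn it −136° so it faces 80° (towards the lens), shift +20 mm in x for clearance, and set the pot down.

```bash
R='x'; python3 -m creep '[{"translation":[0.1,0,0],"delta_rot":[0,0,-0.1187]},{"translation":[0.1,0,0],"delta_rot":[0,0,-0.1187]},{"translation":[0.1,0,0],"delta_rot":[0,0,-0.1187]},{"translation":[0.1,0,0],"delta_rot":[0,0,-0.1187]},{"translation":[0.1,0,0],"delta_rot":[0,0,-0.1187]}]' && python3 -m creep '[{"translation":[0.1,0,0],"delta_rot":[0,0,-0.1187]},{"translation":[0.1,0,0],"delta_rot":[0,0,-0.1187]},{"translation":[0.1,0,0],"delta_rot":[0,0,-0.1187]},{"translation":[0.1,0,0],"delta_rot":[0,0,-0.1187]},{"translation":[0.1,0,0],"delta_rot":[0,0,-0.1187]}]' && python3 -m creep '[{"translation":[0.1,0,0],"delta_rot":[0,0,-0.1187]},{"translation":[0.1,0,0],"delta_rot":[0,0,-0.1187]},{"translation":[0.1,0,0],"delta_rot":[0,0,-0.1187]},{"translation":[0.1,0,0],"delta_rot":[0,0,-0.1187]},{"translation":[0.1,0,0],"delta_rot":[0,0,-0.1187]}]' && python3 -m creep '[{"translation":[0.1,0,0],"delta_rot":[0,0,-0.1187]},{"translation":[0.1,0,0],"delta_rot":[0,0,-0.1187]},{"translation":[0.1,0,0],"delta_rot":[0,0,-0.1187]},{"translation":[0.1,0,0],"delta_rot":[0,0,-0.1187]},{"translation":[0.1,0,0],"delta_rot":[0,0,-0.1187]}]' && python3 -m creep '[{"translation":[0,0,-1.2],"delta_rot":[0,0,0]},{"translation":[0,0,-1.2],"delta_rot":[0,0,0]},{"translation":[0,0,-1.2],"delta_rot":[0,0,0]},{"translation":[0,0,-0.7],"delta_rot":[0,0,0]},{"translation":[0,0,-0.3],"delta_rot":[0,0,0]}]' && python3 -m creep '[{"translation":[0,0,-0.2],"delta_rot":[0,0,0]},{"translation":[0,0,-0.1],"delta_rot":[0,0,0]},{"translation":[0,0,0],"delta_rot":[0,0,0]}]' ; python3 -c "
from h import *
st()"
```

```text
time_s: 8.53
ee_pos: [498.7, 178.6, 73.7]
ee_rot: [120.1, 90.0, 125.4]
force: [0.2, 0.2, -1.8]
gripper_width: 53.1
time_s: 8.95
ee_pos: [503.7, 178.5, 73.7]
ee_rot: [153.7, 90.0, 125.0]
force: [-0.2, 0.7, -2.3]
gripper_width: 52.7
time_s: 9.37
ee_pos: [508.7, 178.5, 73.7]
ee_rot: [-156.2, 90.0, 141.2]
force: [0.7, -0.4, -2.1]
gripper_width: 52.7
time_s: 9.78
ee_pos: [513.7, 178.6, 73.7]
ee_rot: [-128.9, 90.0, 134.4]
force: [-1.3, 0.7, -1.8]
gripper_width: 52.6
time_s: 10.2
ee_pos: [513.0, 178.3, 26.6]
ee_rot: [-68.9, 89.9, -165.1]
force: [-0.7, 0.3, -2.1]
gripper_width: 53.1
time_s: 10.45
ee_pos: [514.1, 178.6, 25.0]
ee_rot: [113.6, 90.0, 17.5]
force: [-0.2, -0.1, -3.4]
gripper_width: 52.8
t 10.45 pos [514.1 178.6  25. ] x [ 0.001  0.    -1.   ] y [ 0.994 -0.107  0.001] jawdeg -6.2 q [ 17.9  25.  106.8  -0.   48.1  24.1] F [-0.2 -0.1 -3.4] w 52.8
```

```bash
python3 -m creep '[{"translation":[0,0,-0.1],"delta_rot":[0,0,0]},{"translation":[0,0,0],"delta_rot":[0,0,0]}]' && python3 -m creep '[{"translation":[0,0,0],"delta_rot":[0,0,0]},{"translation":[0,0,0],"delta_rot":[0,0,0]},{"translation":[0,0,0],"delta_rot":[0,0,0]},{"translation":[0,0,0],"delta_rot":[0,0,0]},{"translation":[0,0,0],"delta_rot":[0,0,0]}]' 1 && python3 -m creep '[{"translation":[0,0,1],"delta_rot":[0,0,0]},{"translation":[0,0,3],"delta_rot":[0,0,0]},{"translation":[0,0,3],"delta_rot":[0,0,0]},{"translation":[-0.4,-2,2],"delta_rot":[0,0,0]},{"translation":[-0.9,-3.5,0],"delta_rot":[0,0,0]}]' && python3 -m creep '[{"translation":[-0.9,-3.5,0],"delta_rot":[0,0,0]},{"translation":[-0.9,-3.2,0],"delta_rot":[0,0,0]},{"translation":[-0.9,-2,0],"delta_rot":[0,0,0]},{"translation":[-0.8,-1,0],"delta_rot":[0,0,0]},{"translation":[0,0,0],"delta_rot":[0,0,0]}]'; python3 -c "
from h import *
st()
im,d=optics.grab_frame('side');cv2.imwrite('pics/s6.png',im[:,:,::-1]);np.save('pics/s6im.npy',im);np.save('pics/s6.npy',d)
S=cloud('side',d);r=(S[...,2]>61)&(S[...,2]<70)&(np.hypot(S[...,0]-514,S[...,1]-178)<45)
print('side rim',r.sum(),cv2.minEnclosingCircle(S[r][:,:2].astype(np.float32)))
im,d=optics.grab_frame('top');cv2.imwrite('pics/t6.png',im[:,:,::-1]);S=cloud('top',d);r=(S[...,2]>61)&(S[...,2]<70)&(np.hypot(S[...,0]-514,S[...,1]-178)<45)
print('top rim',r.sum(),cv2.minEnclosingCircle(S[r][:,:2].astype(np.float32)) if r.sum() else '')
"
```

```text
time_s: 10.62
ee_pos: [514.3, 178.6, 24.1]
ee_rot: [111.1, 89.9, 15.0]
force: [2.1, 0.1, -1.0]
gripper_width: 52.8
time_s: 11.03
ee_pos: [514.0, 178.5, 23.9]
ee_rot: [107.1, 90.0, 10.9]
force: [-0.5, -0.3, 0.2]
gripper_width: 83.2
time_s: 11.45
ee_pos: [505.5, 125.9, 119.1]
ee_rot: [112.7, 89.3, 16.8]
force: [1.0, 0.1, 0.6]
gripper_width: 91.2
time_s: 11.87
ee_pos: [464.3, 25.1, 114.2]
ee_rot: [-68.4, 90.0, -164.7]
force: [0.0, 0.4, 0.1]
gripper_width: 91.0
t 11.87 pos [464.3  25.1 114.2] x [-0.001 -0.    -1.   ] y [ 0.994 -0.109 -0.001] jawdeg -6.3 q [  1.7  12.6 110.4  -0.   57.    8. ] F [0.  0.4 0.1] w 91.0
side rim 25 ((516.773193359375, 174.45233154296875), 25.099056243896484)
top rim 131 ((513.1300659179688, 179.7806854248047), 26.74642562866211)
```

View pics/s6.png

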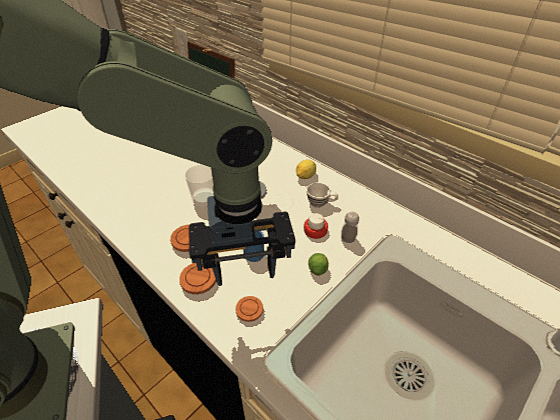

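Lid at (465.5,25.5). The open gripper is now above it. I descend to tips z≈5 (reading about −13.5).

```bash
python3 -m creep '[{"translation":[0.1,0.05,-2.5],"delta_rot":[0,0,0]},{"translation":[0,0,-3],"delta_rot":[0,0,0]},{"translation":[0,0,-3],"delta_rot":[0,0,0]},{"translation":[0,0,-2],"delta_rot":[0,0,0]},{"translation":[0,0,-1],"delta_rot":[0,0,0]}]' && python3 -m creep '[{"translation":[0,0,-0.6],"delta_rot":[0,0,0]},{"translation":[0,0,-0.3],"delta_rot":[0,0,0]},{"translation":[0,0,-0.3],"delta_rot":[0,0,0]},{"translation":[0,0,0],"delta_rot":[0,0,0]}]'; python3 -c "
from h import *
im,d=optics.grab_frame('side');cv2.imwrite('pics/s7.png',cv2.resize(im[220:350,180:320],None,fx=4.2,fy=4.2,interpolation=2)[:,:,::-1])
st()"
```

```text
time_s: 12.38
ee_pos: [465.9, 28.4, -3.9]
ee_rot: [-87.8, 89.8, 176.2]
force: [-0.0, 0.2, -0.7]
gripper_width: 90.9
time_s: 12.72
ee_pos: [467.4, 27.4, -13.2]
ee_rot: [101.9, 89.9, 5.8]
force: [-1.2, -0.5, 0.2]
gripper_width: 90.9
t 12.77 pos [467.5  27.3 -12.9] x [ 0.001  0.    -1.   ] y [ 0.994 -0.106  0.001] jawdeg -6.1 q [  1.9  22.9 119.    0.   38.1   8. ] F [ 0.3  0.5 -0.5] w 91.7
```

View pics/s7.png

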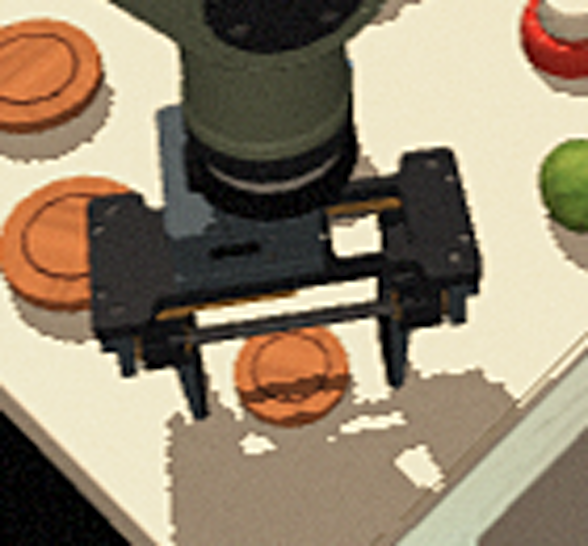

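```bash
python3 -m creep '[{"translation":[-0.15,-0.15,0],"delta_rot":[0,0,0]},{"translation":[0,0,0],"delta_rot":[0,0,0]},{"translation":[0,0,0],"delta_rot":[0,0,0]},{"translation":[0,0,0],"delta_rot":[0,0,0]},{"translation":[0,0,0],"delta_rot":[0,0,0]}]' -1 12 && python3 -m creep '[{"translation":[0,0,0],"delta_rot":[0,0,0]},{"translation":[0,0,0],"delta_rot":[0,0,0]},{"translation":[0,0,0],"delta_rot":[0,0,0]}]'; python3 -m creep '[{"translation":[0,0,1],"delta_rot":[0,0,0]},{"translation":[0,0,3],"delta_rot":[0,0,0]},{"translation":[0,0,4],"delta_rot":[0,0,0]},{"translation":[0,0,3],"delta_rot":[0,0,0]},{"translation":[0,0,0],"delta_rot":[0,0,0]}]';python3 -c "
from h import *
im,d=optics.grab_frame('side');np.save('pics/s8im.npy',im);np.save('pics/s8.npy',d);cv2.imwrite('pics/s8.png',cv2.resize(im[170:300,180:320],None,fx=4.2,fy=4.2,interpolation=2)[:,:,::-1])
st()"
```

```text
time_s: 13.18
ee_pos: [465.5, 25.4, -13.1]
ee_rot: [96.7, 90.0, 0.6]
force: [0.2, -0.4, 0.0]
gripper_width: 60.8
time_s: 13.43
ee_pos: [465.5, 25.4, -13.1]
ee_rot: [87.9, 90.0, -8.2]
force: [-0.3, -0.5, 2.0]
gripper_width: 59.4
time_s: 13.85
ee_pos: [469.6, 25.6, 102.1]
ee_rot: [98.3, 89.3, 2.2]
force: [1.2, -0.1, -0.3]
gripper_width: 59.7
t 13.9 pos [467.7  25.6  99.5] x [ 0.008  0.    -1.   ] y [ 0.994 -0.107  0.007] jawdeg -6.1 q [  1.7  13.6 111.6   0.   54.4   7.8] F [-0.5  0.3 -0.7] w 59.5
```

View pics/s8.png

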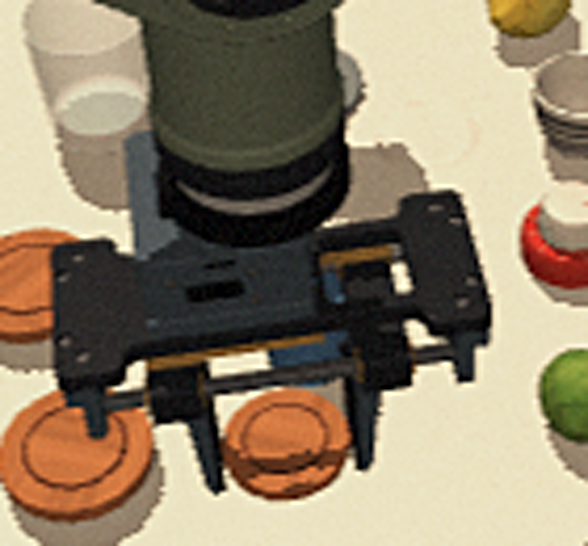

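Run:
```python
from h import *
for f,box in(("pics/top0.png",(205,245,265,305)),("pics/t6.png",(200,250,255,315))):
    im=cv2.imread(f)[:,:,::-1].copy();H=hsv(im)
    a,b,c,e=box;m=np.zeros(H.shape[:2],np.uint8);m[a:b,c:e]=cv2.inRange(H,(98,80,30),(120,255,255))[a:b,c:e]
    m=cv2.morphologyEx(m,cv2.MORPH_CLOSE,np.ones((9,9)))
    k=max(cv2.findContours(m,0,1)[0],key=cv2.contourArea)
    pts=np.array([plane("top",*q[0],64)[:2] for q in k],np.float32)
    print(f,cv2.boundingRect(k),cv2.minEnclosingCircle(pts),cv2.fitEllipse(pts))
a=cv2.imread("pics/t6.png")[190:260,240:330];cv2.imwrite("pics/t6c.png",cv2.resize(a,None,fx=7,fy=7,interpolation=2))
```

```text
pics/top0.png (274, 215, 21, 21) ((494.03070068359375, 176.7259063720703), 23.726789474487305) ((493.9087829589844, 176.77984619140625), (44.989227294921875, 45.76828384399414), 60.939083099365234)
pics/t6.png (273, 206, 21, 21) ((513.1821899414062, 178.44647216796875), 23.568023681640625) ((513.1781616210938, 178.52662658691406), (44.79038619995117, 45.35871505737305), 28.341875076293945)
```

View pics/t6c.png

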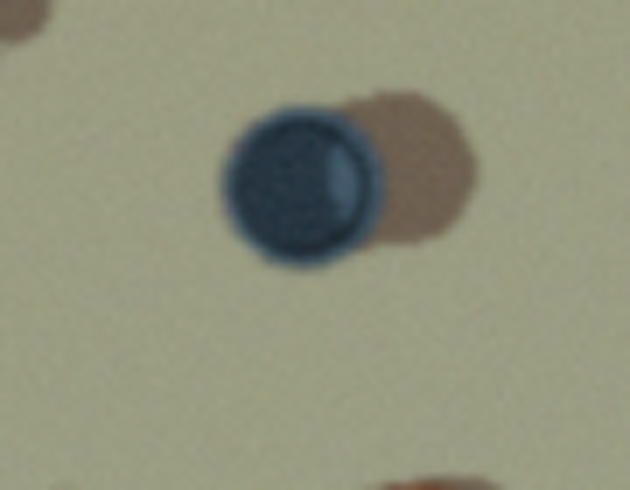

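```bash
python3 -m creep '[{"translation":[1,3,0],"delta_rot":[0,0,0]},{"translation":[1,3,0],"delta_rot":[0,0,0]},{"translation":[1,3,0],"delta_rot":[0,0,0]},{"translation":[1,3,0],"delta_rot":[0,0,0]},{"translation":[0.7,2.5,0],"delta_rot":[0,0,0]}]' && python3 -m creep '[{"translation":[0.15,0.8,-1],"delta_rot":[0,0,0]},{"translation":[0,0,-1],"delta_rot":[0,0,0]},{"translation":[0,0,-1],"delta_rot":[0,0,0]},{"translation":[0,0,0],"delta_rot":[0,0,0]},{"translation":[0,0,0],"delta_rot":[0,0,0]}]';python3 -c "
from h import *
st()
im,d=optics.grab_frame('side');np.save('pics/s9im.npy',im);np.save('pics/s9.npy',d);cv2.imwrite('pics/s9.png',cv2.resize(im[190:290,200:300],None,fx=6,fy=6,interpolation=2)[:,:,::-1])
"
```

```text
time_s: 14.32
ee_pos: [511.9, 172.1, 94.8]
ee_rot: [-72.0, 89.9, -168.1]
force: [0.1, 0.1, 0.1]
gripper_width: 59.1
time_s: 14.73
ee_pos: [512.3, 176.7, 65.2]
ee_rot: [-60.7, 89.8, -156.9]
force: [-0.3, 0.2, -0.5]
gripper_width: 59.3
t 14.73 pos [512.3 176.7  65.2] x [-0.004 -0.002 -1.   ] y [ 0.994 -0.108 -0.003] jawdeg -6.2 q [ 17.8  22.1 104.4  -0.   53.7  24.1] F [-0.3  0.2 -0.5] w 59.3
```

View pics/s9.png

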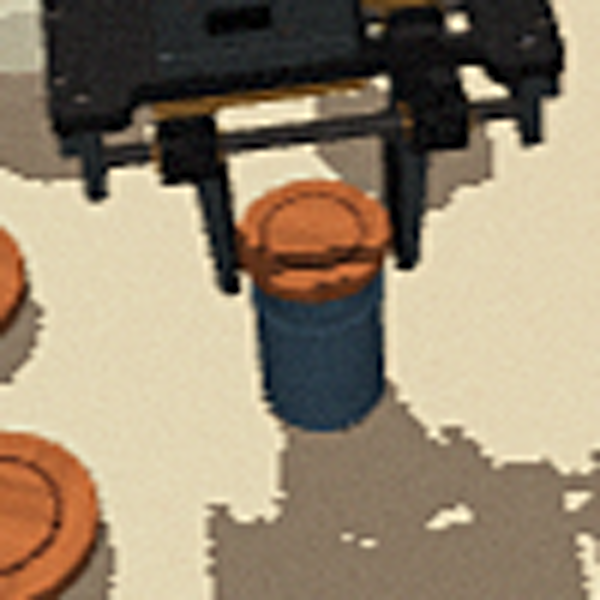

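Run:
```python
from h import *
im=np.load("pics/s9im.npy");H=hsv(im)
m=np.zeros(H.shape[:2],np.uint8);m[215:243,236:268]=cv2.inRange(H,(3,110,60),(15,255,255))[215:243,236:268]
v,u=np.nonzero(m);print("lid obs",u.min(),u.max(),v.min(),v.max())
t=np.radians(np.arange(0,360,3))
def circ(c,r,zs):
    p=np.array([proj("side",[c[0]+r*np.cos(a),c[1]+r*np.sin(a),z]) for z in zs for a in t]);return p.min(0).round(1),p.max(0).round(1)
st();c=(513.5,178)
for dx,dy in((0,0),(0,2),(2,0)): print("lid",circ((c[0]+dx,c[1]+dy),30,(86,94)))
m[:]=0;m[230:265,236:270]=cv2.inRange(H,(98,80,25),(120,255,255))[230:265,236:270]
v,u=np.nonzero(m);print("pot obs",u.min(),u.max(),v.max(),[ (u[v==k].min(),u[v==k].max()) for k in (244,248,252,256)])
for c in((514,178),(514,180)): print("pot",circ(c,26,(10,50)),circ(c,26,(0,)),circ(c,25,(0,)))
```

```text
lid obs 239 265 220 239
t 14.78 pos [513.1 177.   66.1] x [-0.002 -0.001 -1.   ] y [ 0.994 -0.108 -0.001] jawdeg -6.2 q [ 17.8  22.1 104.3  -0.   53.7  24.1] F [-0.6 -0.3 -0.2] w 59.1
lid (array([239.2, 219.2]), array([265.3, 240.5]))
lid (array([239. , 218.6]), array([265.1, 239.9]))
lid (array([240., 219.]), array([266.2, 240.3]))
pot obs 236 268 261 [(np.int64(243), np.int64(262)), (np.int64(244), np.int64(262)), (np.int64(244), np.int64(263)), (np.int64(245), np.int64(262))]
pot (array([242.4, 233.1]), array([264.7, 260.3])) (array([243.7, 246.6]), array([264.8, 263. ])) (array([244.1, 246.9]), array([264.4, 262.6]))
pot (array([242.2, 232.5]), array([264.5, 259.7])) (array([243.5, 246. ]), array([264.6, 262.3])) (array([244. , 246.3]), array([264.2, 262. ]))
```

```bash
python3 -m creep '[{"translation":[0.05,0.15,-0.5],"delta_rot":[0,0,0]},{"translation":[0,0,-0.4],"delta_rot":[0,0,0]},{"translation":[0,0,0],"delta_rot":[0,0,0]},{"translation":[0,0,0],"delta_rot":[0,0,0]}]' && python3 -m creep '[{"translation":[0,0,-0.2],"delta_rot":[0,0,0]},{"translation":[0,0,-0.2],"delta_rot":[0,0,0]},{"translation":[0,0,-0.2],"delta_rot":[0,0,0]},{"translation":[0,0,0],"delta_rot":[0,0,0]}]'; python3 -c "
from h import *
st()"
```

```text
time_s: 15.12
ee_pos: [514.2, 179.7, 57.6]
ee_rot: [-47.0, 90.0, -143.1]
force: [0.2, 1.0, -0.7]
gripper_width: 59.5
time_s: 15.45
ee_pos: [514.0, 179.9, 51.2]
ee_rot: [-63.2, 90.0, -159.3]
force: [-0.2, 0.3, 0.0]
gripper_width: 59.3
t 15.45 pos [514.  179.9  51.2] x [-0.001 -0.    -1.   ] y [ 0.994 -0.107 -0.001] jawdeg -6.1 q [ 18.1  23.2 105.1  -0.   51.8  24.2] F [-0.2  0.3  0. ] w 59.3
```

```bash
python3 -m creep '[{"translation":[0,-0.08,-0.1],"delta_rot":[0,0,0]},{"translation":[0,0,-0.15],"delta_rot":[0,0,0]},{"translation":[0,0,-0.15],"delta_rot":[0,0,0]},{"translation":[0,0,0],"delta_rot":[0,0,0]}]'; python3 -m creep '[{"translation":[0,0,-0.15],"delta_rot":[0,0,0]},{"translation":[0,0,-0.05],"delta_rot":[0,0,0]},{"translation":[0,0,0],"delta_rot":[0,0,0]}]'; python3 -c "
from h import *
st()"
```

```text
time_s: 15.78
ee_pos: [514.1, 179.0, 47.3]
ee_rot: [-58.5, 90.0, -154.6]
force: [0.5, -0.1, -0.0]
gripper_width: 59.4
time_s: 16.03
ee_pos: [514.1, 179.0, 45.5]
ee_rot: [-56.2, 90.0, -152.3]
force: [-0.0, -0.2, 0.5]
gripper_width: 59.3
t 16.03 pos [514.1 179.   45.5] x [-0. -0. -1.] y [ 0.994 -0.107 -0.   ] jawdeg -6.1 q [ 18.   23.6 105.5  -0.   51.   24.1] F [-0.  -0.2  0.5] w 59.3
```

No resistance, so the plug is inside the mouth. I lower the last half millimetre, release, and retreat upward.

```bash
python3 -m creep '[{"translation":[0,0,-0.05],"delta_rot":[0,0,0]},{"translation":[0,0,0],"delta_rot":[0,0,0]}]'; python3 -m creep '[{"translation":[0,0,0],"delta_rot":[0,0,0]},{"translation":[0,0,0],"delta_rot":[0,0,0]},{"translation":[0,0,0],"delta_rot":[0,0,0]},{"translation":[0,0,0],"delta_rot":[0,0,0]},{"translation":[0,0,0],"delta_rot":[0,0,0]}]' 1; python3 -m creep '[{"translation":[0,0,2],"delta_rot":[0,0,0]},{"translation":[0,0,3],"delta_rot":[0,0,0]},{"translation":[0,0,3],"delta_rot":[0,0,0]},{"translation":[0,-3,3],"delta_rot":[0,0,0]},{"translation":[0,-3.5,0],"delta_rot":[0,0,0]}]';python3 -m creep '[{"translation":[0,-3.5,0],"delta_rot":[0,0,0]},{"translation":[0,-3.5,0],"delta_rot":[0,0,0]},{"translation":[0,-3.5,0],"delta_rot":[0,0,0]},{"translation":[0,-3.5,0],"delta_rot":[0,0,0]},{"translation":[0,-3,0],"delta_rot":[0,0,0]}]'; python3 -c "
from h import *
st()
im,d=optics.grab_frame('side');np.save('pics/s10im.npy',im);np.save('pics/s10.npy',d);cv2.imwrite('pics/s10.png',cv2.resize(im[190:290,200:300],None,fx=6,fy=6,interpolation=2)[:,:,::-1])
im,d=optics.grab_frame('top');np.save('pics/t10im.npy',im);np.save('pics/t10.npy',d);cv2.imwrite('pics/t10.png',cv2.resize(im[150:300,200:360],None,fx=4,fy=4,interpolation=2)[:,:,::-1])
S=cloud('top',d);r=(S[...,2]>69)&(S[...,2]<80)&(np.hypot(S[...,0]-514,S[...,1]-178)<45)
print(r.sum(),cv2.minEnclosingCircle(S[r][:,:2].astype(np.float32)))
k=r&(np.hypot(S[...,0]-514,S[...,1]-179)<27);P_=S[k];A=np.c_[P_[:,:2]-[514,179],np.ones(len(P_))];print('plane',np.linalg.lstsq(A,P_[:,2],rcond=None)[0])
"
```

```text
time_s: 16.2
ee_pos: [514.2, 179.1, 45.4]
ee_rot: [-54.5, 90.0, -150.7]
force: [-0.6, 0.1, 2.8]
gripper_width: 59.4
time_s: 16.62
ee_pos: [514.4, 179.2, 45.1]
ee_rot: [103.4, 90.0, 7.3]
force: [-0.9, -0.3, -0.7]
gripper_width: 89.4
time_s: 17.03
ee_pos: [518.4, 116.4, 160.6]
ee_rot: [109.8, 89.3, 13.8]
force: [1.7, -0.6, 1.3]
gripper_width: 91.3
time_s: 17.45
ee_pos: [514.0, -57.4, 154.8]
ee_rot: [55.3, 90.0, -40.9]
force: [-0.1, -0.0, -0.3]
gripper_width: 91.5
t 17.45 pos [514.  -57.4 154.8] x [ 0. -0. -1.] y [ 0.994 -0.107  0.001] jawdeg -6.2 q [ -7.6  14.8 100.7  -0.   64.4  -1.5] F [-0.1 -0.  -0.3] w 91.5
534 ((514.54345703125, 181.31459045410156), 29.80040740966797)
plane [7.29952984e-03 1.58018100e-03 7.41202316e+01]
```

View pics/s10.png

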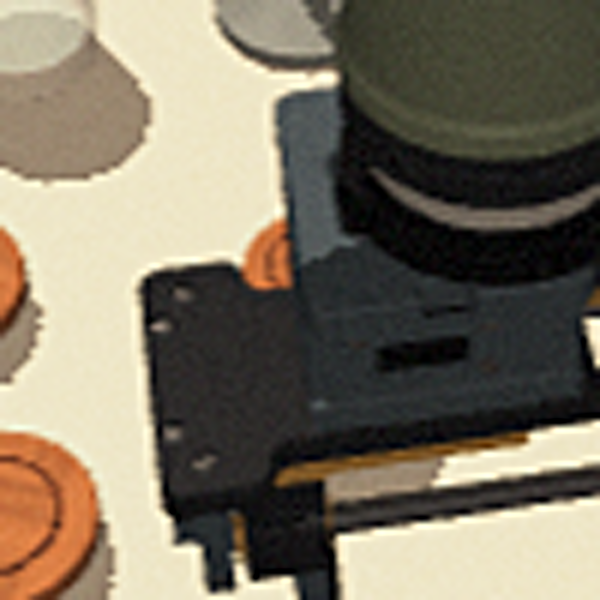

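View pics/t10.png

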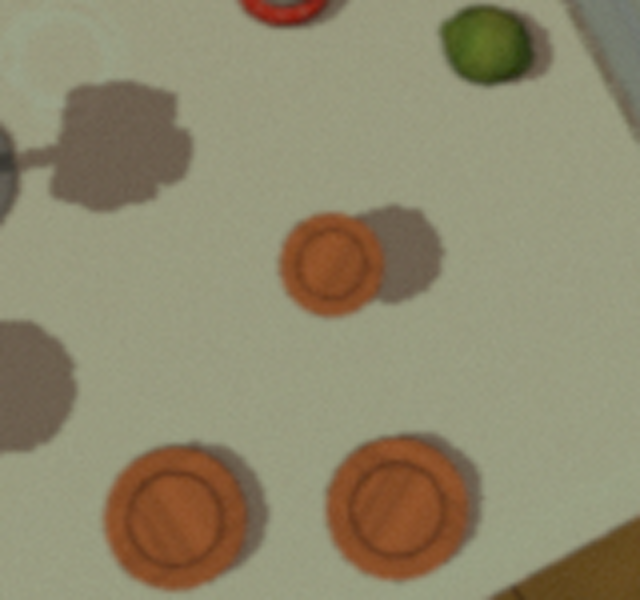

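The lid's top is at z=74.1 and level (slope <0.01), so it is seated. Now I tilt the tool about the jaw axis to come at the pot from −y, at 35° below horizontal, with the fingers beside the label.

```bash
python3 -m creep '[{"translation":[0,1,0],"delta_rot":[0.119,-0.013,0]},{"translation":[0,1,0],"delta_rot":[0.119,-0.013,0]},{"translation":[0,1,0],"delta_rot":[0.119,-0.013,0]},{"translation":[0,1,0],"delta_rot":[0.119,-0.013,0]},{"translation":[0,1,0],"delta_rot":[0.119,-0.013,0]}]';python3 -m creep '[{"translation":[0,1,0],"delta_rot":[0.119,-0.013,0]},{"translation":[0,1,0],"delta_rot":[0.119,-0.013,0]},{"translation":[0,1,0],"delta_rot":[0.119,-0.013,0]},{"translation":[0,0,0],"delta_rot":[0,0,0]},{"translation":[0,0,0],"delta_rot":[0,0,0]}]'; python3 -c "
from h import *
st()
im,d=optics.grab_frame('side');np.save('pics/s11im.npy',im);np.save('pics/s11.npy',d);cv2.imwrite('pics/s11.png',im[:,:,::-1])
im,d=optics.grab_frame('top');np.save('pics/t11im.npy',im);np.save('pics/t11.npy',d);cv2.imwrite('pics/t11.png',im[:,:,::-1])
"
```

```text
time_s: 17.97
ee_pos: [515.3, -4.7, 155.9]
ee_rot: [179.5, 55.4, 83.4]
force: [-0.3, -0.3, -0.6]
gripper_width: 91.2
time_s: 18.38
ee_pos: [514.1, 24.6, 153.4]
ee_rot: [-179.8, 35.2, 83.9]
force: [-0.2, -0.5, -0.1]
gripper_width: 91.1
t 18.38 pos [514.1  24.6 153.4] x [ 0.087  0.813 -0.576] y [ 0.994 -0.108 -0.002] jawdeg -6.2 q [-29.8  27.1 107.2  49.4  80.4 -48.2] F [-0.2 -0.5 -0.1] w 91.1
```

View pics/s11.png

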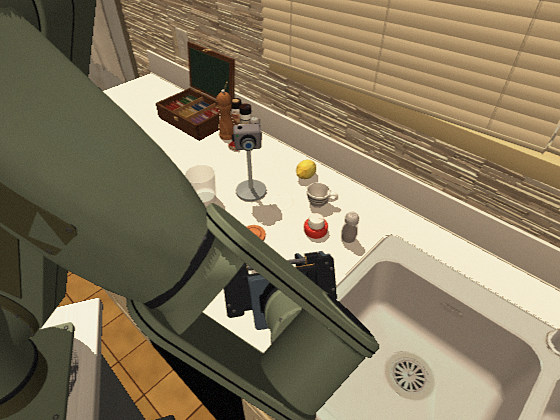

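View pics/t11.png

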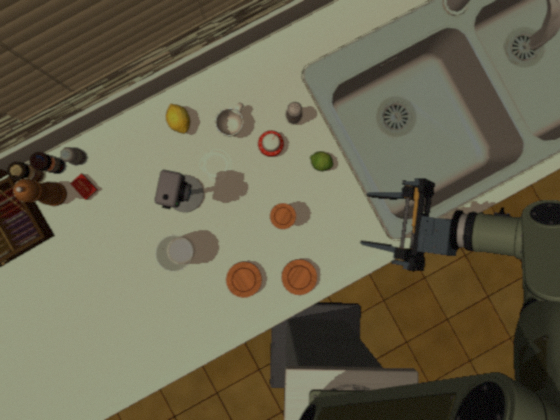

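The top view now shows both fingertips clearly at (363,243) and (370,193), with the closed pot at (284,216). I measure the real tip position.

```bash
cat > tip.py <<'E'
from h import *
def tips(d,s,R,im):
    W=cloud("top",d);T=s["ee_pos"]
    L=(W-T)@R  # tool coords
    m=(abs(L[...,0])<90)&(abs(abs(L[...,1])-50)<16)&(abs(L[...,2])<40)&(W[...,2]>15)
    for sg in(-1,1):
        k=m&(L[...,1]*sg>0); q=L[k]
        far=np.nanpercentile(q[:,0],97); e=q[q[:,0]>far-8]
        print("finger",sg,k.sum(),"tip x97",far.round(1),"max",q[:,0].max().round(1),"z",np.percentile(q[:,2],[5,50,95]).round(1),"tip z",e[:,2].mean().round(1),"y",np.percentile(q[:,1],[5,50,95]).round(1),"tipworld",W[k][q[:,0]>far-4].mean(0).round(1))
E
python3 - <<'E'
from tip import *
s,R=st();tips(np.load("pics/t11.npy"),s,R,None)
print("z axis",R[:,2])
W=cloud("top",np.load("pics/t11.npy"))
for u,v in((362,242),(365,243),(370,244),(378,246),(369,193),(373,193),(380,194)): print(u,v,W[v,u].round(1))
E
```

```text
t 18.48 pos [514.8  24.9 155.3] x [ 0.089  0.812 -0.578] y [ 0.994 -0.107  0.003] jawdeg -6.1 q [-29.8  26.9 107.1  49.4  80.4 -48.2] F [-0.1  0.1  0.1] w 91.2
finger -1 204 tip x97 -21.3 max -18.7 z [-19.9 -16.7   0.2] tip z -16.1 y [-57.3 -50.9 -45.5] tipworld [464.7  22.7 181.8]
finger 1 230 tip x97 -20.7 max -17.7 z [-19.2 -16.    7. ] tip z -14.1 y [46.  50.6 57.5] tipworld [562.3  10.2 178.1]
z axis [-0.05910927 -0.57452113 -0.8163526 ]
362 242 [464.9  20.9 183.4]
365 243 [463.2  15.8 188.3]
370 244 [461.7   6.7 193.5]
378 246 [458.6  -7.3 203.6]
369 193 [565.2   9.5 186.5]
373 193 [565.1   2.3 190.8]
380 194 [563.   -9.9 199.6]
```

The offset lies along the tool axis: the real tip is at tool x=−19, so the grasp centre is 38 mm behind the reported TCP. The target reading is (517.5, 210, 8). I go to a pre-grasp pose first.

```bash
python3 -m creep '[{"translation":[-0.1,2.8,-2.4],"delta_rot":[0,0,0]},{"translation":[-0.1,2.8,-2.4],"delta_rot":[0,0,0]},{"translation":[-0.1,2.8,-2.4],"delta_rot":[0,0,0]},{"translation":[-0.1,2.8,-2.3],"delta_rot":[0,0,0]},{"translation":[0,0,0],"delta_rot":[0,0,0]}]';python3 -m creep '[{"translation":[0,0,0],"delta_rot":[0,0,0]},{"translation":[0,0,0],"delta_rot":[0,0,0]}]'
python3 - <<'E'
from tip import *
s,R=st()
im,d=optics.grab_frame('top');np.save('pics/t12.npy',d);tips(d,s,R,im)
cv2.imwrite('pics/t12.png',cv2.resize(im[130:330,200:430],None,fx=3,fy=3,interpolation=2)[:,:,::-1])
W=cloud("top",d)
E
```

```text
time_s: 18.9
ee_pos: [506.9, 141.3, 58.1]
ee_rot: [-179.8, 35.2, 84.3]
force: [-0.7, 0.2, 0.1]
gripper_width: 91.1
time_s: 19.07
ee_pos: [511.5, 136.8, 61.0]
ee_rot: [179.6, 35.2, 83.7]
force: [0.9, -0.5, 0.7]
gripper_width: 90.9
t 19.07 pos [511.5 136.8  61. ] x [ 0.09   0.812 -0.577] y [ 0.994 -0.106  0.006] jawdeg -6.1 q [-18.8  32.4 117.8  61.1  65.7 -58.2] F [ 0.9 -0.5  0.7] w 90.9
finger -1 169 tip x97 -22.9 max -17.9 z [-20.1 -16.9   5.3] tip z -15.0 y [-57.1 -50.3 -45.4] tipworld [461.  133.6  88.1]
finger 1 180 tip x97 -21.6 max -17.9 z [-20.3 -16.8   7.1] tip z -12.5 y [46.1 51.1 58.3] tipworld [560.  120.8  84. ]
```

View pics/t12.png

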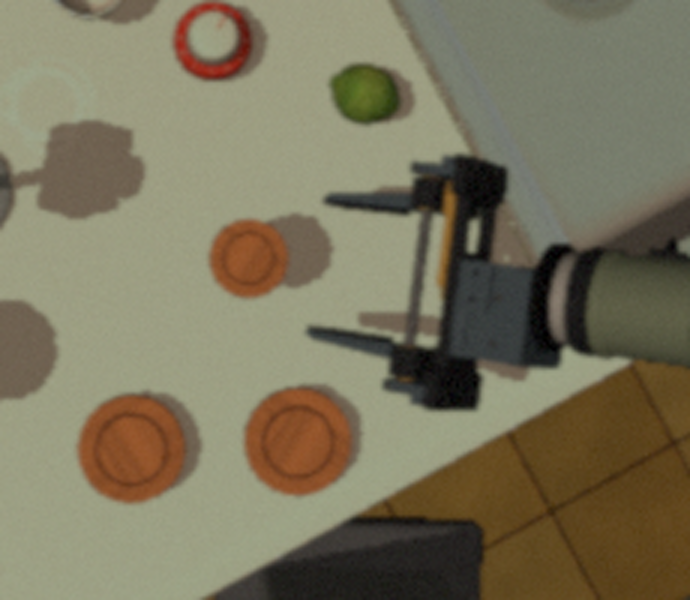

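The pot lies centred between the open fingers. Advance along the tool axis.

```bash
python3 -m creep '[{"translation":[0.13,1.8,-1.3],"delta_rot":[0,0,0]},{"translation":[0.13,1.8,-1.3],"delta_rot":[0,0,0]},{"translation":[0.13,1.8,-1.3],"delta_rot":[0,0,0]},{"translation":[0.1,1.2,-0.85],"delta_rot":[0,0,0]},{"translation":[0.1,0.7,-0.5],"delta_rot":[0,0,0]}]';python3 -m creep '[{"translation":[0,0,0],"delta_rot":[0,0,0]},{"translation":[0,0,0],"delta_rot":[0,0,0]}]'
python3 - <<'E'
from tip import *
s,R=st();print("grasp ctr",s["ee_pos"]-38*R[:,0])
im,d=optics.grab_frame('top');tips(d,s,R,im)
cv2.imwrite('pics/t13.png',cv2.resize(im[150:300,210:390],None,fx=4,fy=4,interpolation=2)[:,:,::-1])
im,d=optics.grab_frame('side')
cv2.imwrite('pics/s13.png',cv2.resize(im[190:340,180:360],None,fx=4,fy=4,interpolation=2)[:,:,::-1])
E
```

```text
time_s: 19.53
ee_pos: [517.2, 209.8, 7.5]
ee_rot: [179.7, 35.1, 83.7]
force: [0.4, 0.6, 0.2]
gripper_width: 91.0
time_s: 19.7
ee_pos: [517.1, 209.1, 7.8]
ee_rot: [179.8, 35.1, 83.7]
force: [-0.3, -0.2, -1.2]
gripper_width: 91.3
t 19.7 pos [517.1 209.1   7.8] x [ 0.09   0.813 -0.576] y [ 0.994 -0.108  0.003] jawdeg -6.2 q [-10.6  37.6 120.8  71.7  59.2 -64.9] F [-0.3 -0.2 -1.2] w 91.3
grasp ctr [513.69825345 178.22183331  29.70718068]
finger -1 143 tip x97 -21.8 max -18.2 z [-20.1 -16.9   4. ] tip z -16.5 y [-57.  -50.4 -45.4] tipworld [467.2 205.8  33.9]
finger 1 149 tip x97 -20.8 max -17.9 z [-20.9 -17.1   3.5] tip z -14.8 y [46.1 50.9 57.7] tipworld [565.5 195.   32.7]
```

View pics/t13.png

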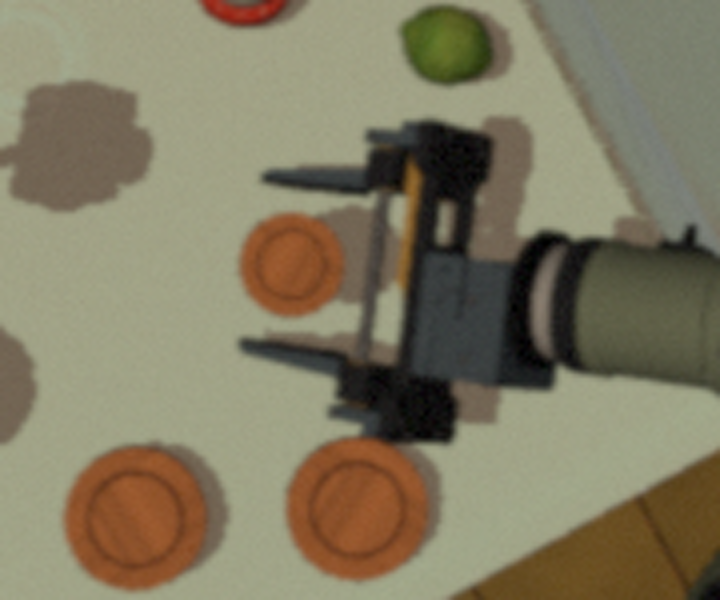

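View pics/s13.png

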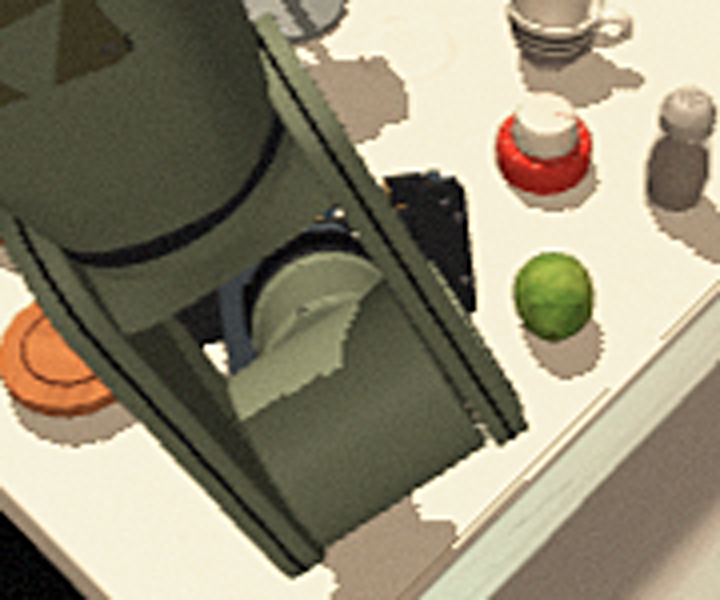

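```bash
python3 -m creep '[{"translation":[0,0,0],"delta_rot":[0,0,0]},{"translation":[0,0,0],"delta_rot":[0,0,0]},{"translation":[0,0,0],"delta_rot":[0,0,0]},{"translation":[0,0,0],"delta_rot":[0,0,0]},{"translation":[0,0,0],"delta_rot":[0,0,0]}]' -1 20 && python3 -m creep '[{"translation":[0,0,0],"delta_rot":[0,0,0]},{"translation":[0,0,0],"delta_rot":[0,0,0]},{"translation":[0,0,0],"delta_rot":[0,0,0]},{"translation":[0,0,0],"delta_rot":[0,0,0]}]'
python3 - <<'E'
from tip import *
s,R=st();print("grasp ctr",s["ee_pos"]-38*R[:,0])
im,d=optics.grab_frame('top')
cv2.imwrite('pics/t14.png',cv2.resize(im[150:300,210:390],None,fx=4,fy=4,interpolation=2)[:,:,::-1])
S=cloud('top',d);H=hsv(im);o=cv2.inRange(H,(3,110,60),(15,255,255))>0
k=o&(S[...,2]>66)&(S[...,2]<82)&(np.hypot(S[...,0]-514,S[...,1]-179)<27);P_=S[k];A=np.c_[P_[:,:2]-[514,179],np.ones(len(P_))];print('plane',np.linalg.lstsq(A,P_[:,2],rcond=None)[0].round(3))
E
```

```text
time_s: 20.22
ee_pos: [516.3, 209.5, 7.2]
ee_rot: [179.9, 35.1, 83.7]
force: [-0.5, -0.7, -0.7]
gripper_width: 60.5
time_s: 20.55
ee_pos: [516.3, 209.7, 7.1]
ee_rot: [179.9, 35.1, 83.8]
force: [0.2, -0.8, 1.1]
gripper_width: 52.1
t 20.55 pos [516.3 209.7   7.1] x [ 0.089  0.813 -0.575] y [ 0.994 -0.108  0.002] jawdeg -6.2 q [-10.6  37.7 120.8  71.8  59.1 -64.9] F [ 0.2 -0.8  1.1] w 52.1
grasp ctr [512.87492229 178.76096119  29.0121802 ]
plane [5.0000e-03 1.0000e-02 7.4321e+01]
```

View pics/t14.png

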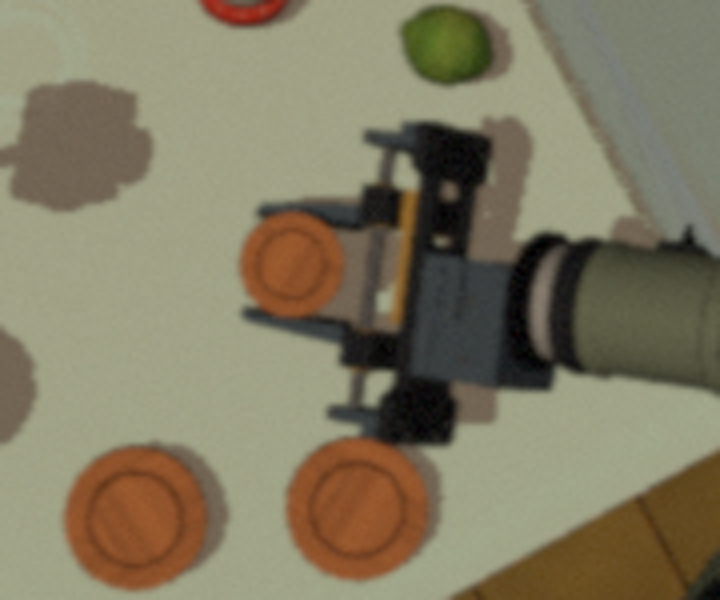

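Gripped on the wall at 52.1 mm with the lid level. Lift slowly.

```bash
python3 -m creep '[{"translation":[0,0,0],"delta_rot":[0,0,0]},{"translation":[0,0,0.5],"delta_rot":[0,0,0]},{"translation":[0,0,1],"delta_rot":[0,0,0]},{"translation":[0,0,1.5],"delta_rot":[0,0,0]},{"translation":[0,0,1.5],"delta_rot":[0,0,0]}]' -1 30 && python3 -m creep '[{"translation":[0,0,1.5],"delta_rot":[0,0,0]},{"translation":[0,0,1],"delta_rot":[0,0,0]},{"translation":[0,0,0.5],"delta_rot":[0,0,0]},{"translation":[0,0,0],"delta_rot":[0,0,0]},{"translation":[0,0,0],"delta_rot":[0,0,0]}]'
cat > lidp.py <<'E'
from tip import *
def look(name,c,ztop):
    s,R=st();g=s["ee_pos"]-38*R[:,0];print("grasp ctr",g.round(1))
    im,d=optics.grab_frame('top')
    cv2.imwrite(f'pics/{name}.png',cv2.resize(im[140:300,150:350],None,fx=4,fy=3.7,interpolation=2)[:,:,::-1])
    S=cloud('top',d);o=cv2.inRange(hsv(im),(3,110,60),(15,255,255))>0
    a=o&(abs(S[...,2]-ztop)<15)&(np.hypot(S[...,0]-c[0],S[...,1]-c[1])<45)
    cc,r=cv2.minEnclosingCircle(S[a][:,:2].astype(np.float32))
    k=a&(np.hypot(S[...,0]-cc[0],S[...,1]-cc[1])<25);P_=S[k]
    print("lid ctr",np.round(cc,1),"r",round(r,1),"mean",S[a].mean(0).round(1),'plane',np.linalg.lstsq(np.c_[P_[:,:2]-cc,np.ones(len(P_))],P_[:,2],rcond=None)[0].round(3))
E
python3 -c "
from lidp import *
look('t15',(514,179),149)"
```

```text
time_s: 21.02
ee_pos: [515.6, 209.6, 51.9]
ee_rot: [-180.0, 35.2, 83.9]
force: [-1.2, 0.3, -2.2]
gripper_width: 51.9
time_s: 21.43
ee_pos: [515.9, 209.6, 81.7]
ee_rot: [179.9, 35.2, 83.8]
force: [0.2, 0.5, -2.8]
gripper_width: 51.7
t 21.43 pos [515.9 209.6  81.7] x [ 0.089  0.812 -0.576] y [ 0.994 -0.107  0.002] jawdeg -6.2 q [-10.6  29.7 118.6  66.4  62.8 -54. ] F [ 0.2  0.5 -2.8] w 51.7
grasp ctr [512.6 178.7 103.6]
lid ctr [514.  178.3] r 30.6 mean [514.1 180.4 148.6] plane [4.00000e-03 1.80000e-02 1.48735e+02]
```

View pics/t15.png

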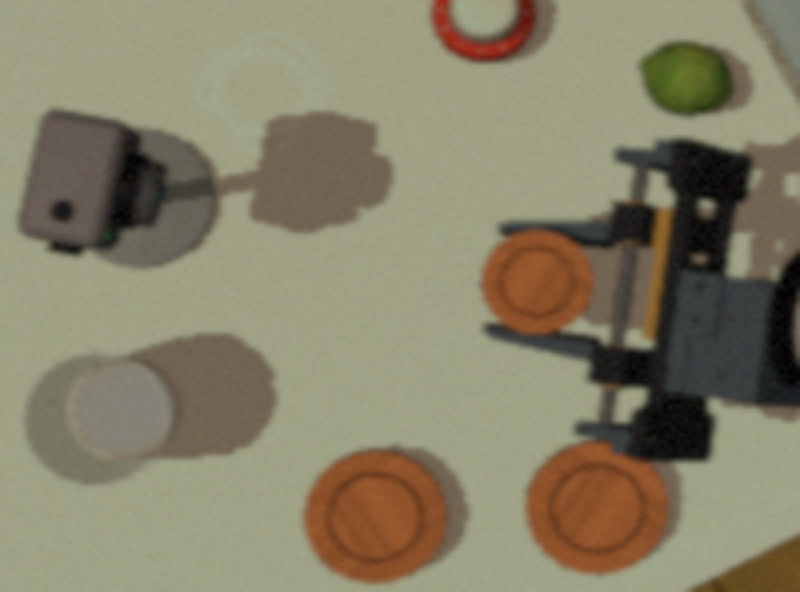

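The closed pot is lifted (lid top at z=148.7, tilt <0.02). Next I move +16.5, +50, +79 mm to the presenting point.

```bash
python3 -m creep '[{"translation":[0,0,0.6],"delta_rot":[0,0,0]},{"translation":[0,0,1.2],"delta_rot":[0,0,0]},{"translation":[0,0,1.5],"delta_rot":[0,0,0]},{"translation":[0,0,1.5],"delta_rot":[0,0,0]},{"translation":[0.1,0.3,1.5],"delta_rot":[0,0,0]}]' && python3 -m creep '[{"translation":[0.3,0.9,1],"delta_rot":[0,0,0]},{"translation":[0.4,1.2,0.6],"delta_rot":[0,0,0]},{"translation":[0.4,1.2,0],"delta_rot":[0,0,0]},{"translation":[0.3,0.9,0],"delta_rot":[0,0,0]},{"translation":[0.15,0.5,0],"delta_rot":[0,0,0]}]' && python3 -m creep '[{"translation":[0,0,0],"delta_rot":[0,0,0]},{"translation":[0,0,0],"delta_rot":[0,0,0]},{"translation":[0,0,0],"delta_rot":[0,0,0]}]'; python3 -c "
from lidp import *
look('t16',(530,229),228)
im,d=optics.grab_frame('side');cv2.imwrite('pics/s16.png',im[:,:,::-1])"
```

```text
time_s: 21.9
ee_pos: [516.7, 212.5, 145.2]
ee_rot: [-180.0, 35.1, 83.8]
force: [0.9, -0.8, -2.1]
gripper_width: 51.7
time_s: 22.32
ee_pos: [532.3, 260.8, 160.4]
ee_rot: [180.0, 35.1, 83.9]
force: [-1.3, -0.9, -2.9]
gripper_width: 51.5
time_s: 22.57
ee_pos: [532.4, 259.5, 160.5]
ee_rot: [180.0, 35.1, 83.8]
force: [-0.5, -0.9, -3.0]
gripper_width: 52.0
t 22.57 pos [532.4 259.5 160.5] x [ 0.088  0.813 -0.576] y [ 0.994 -0.108  0.   ] jawdeg -6.2 q [ -4.6  23.2 113.3  65.   64.4 -40.2] F [-0.5 -0.9 -3. ] w 52.0
grasp ctr [529.  228.6 182.4]
lid ctr [530.6 228.7] r 30.2 mean [530.3 230.  227.4] plane [ 3.00000e-03 -2.00000e-03  2.27534e+02]
```

View pics/t16.png

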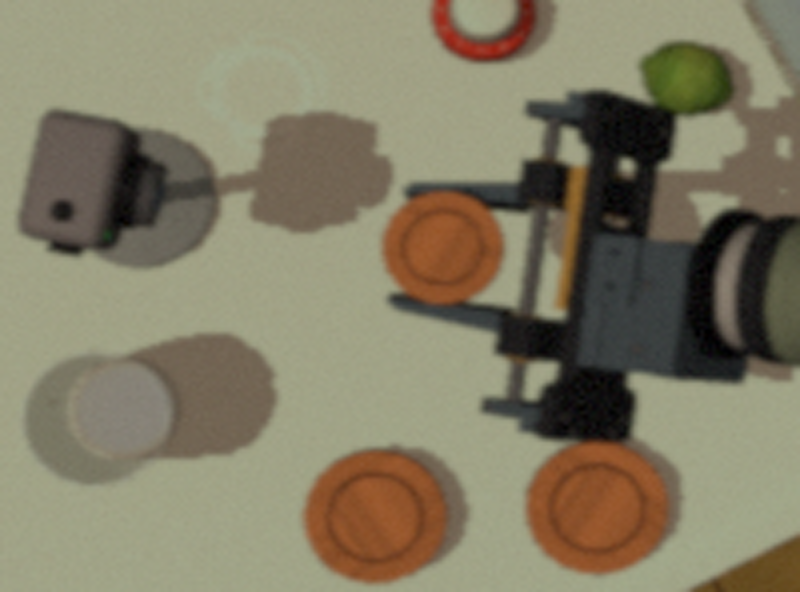

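View pics/s16.png

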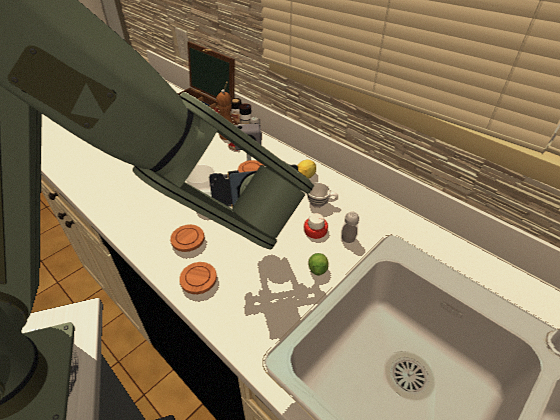

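Checks: pot axis at about (530,229.5) and mid height 186.5. That puts it about 146 mm before the lens (label about 120 mm) and less than 2 mm off the axis, with the lid level. Settle briefly and hand in.

```bash
python3 -m creep '[{"translation":[0,0,0],"delta_rot":[0,0,0]},{"translation":[0,0,0],"delta_rot":[0,0,0]},{"translation":[0,0,0],"delta_rot":[0,0,0]}]'; python3 -c "
from lidp import *
look('t17',(530,229),228)
from workcell import env
print(env.job_done())"
```

```text
time_s: 22.92
ee_pos: [532.8, 259.4, 161.1]
ee_rot: [179.9, 35.1, 83.7]
force: [-0.9, -0.3, -3.0]
gripper_width: 52.0
t 22.92 pos [532.8 259.4 161.1] x [ 0.089  0.813 -0.575] y [ 0.994 -0.108  0.002] jawdeg -6.2 q [ -4.6  23.1 113.3  65.1  64.4 -40.2] F [-0.9 -0.3 -3. ] w 52.0
grasp ctr [529.4 228.5 183. ]
lid ctr [530.8 228.6] r 30.5 mean [530.5 230.  228.1] plane [-1.00000e-03  2.60000e-02  2.28304e+02]
the job is handed in; nothing more can be done
None
```

I put the lid on the pot and handed the job in with the closed pot held in front of the grey camera, at about 23 s of the 64 s allowed. The interface gave no verdict.

**What I did:**
- **Pot:** I lifted the open pot and showed its label to the side camera. I then turned it by −136° and set it down with the label toward the lens.
- **Lid:** I placed the 60 mm lid. Its top then measured 74.1 mm above the worktop and was level.
- **Lift:** I gripped the pot's wall from the −y side at 35° below horizontal and lifted it to the camera.

**Last checks:**

| Measure | Last reading |
|---|---|
| Pot axis | about (530.5, 229) |
| Middle of pot, height | about 187 mm (lens at 187 mm) |
| Label to lens | about 120 mm |
| Sideways offset from lens axis | about 1 mm |
| Lid slope | up to 0.026 rad (depth-image noise is about that size) |
| Grip opening | 52 mm |

**What disagreed or went unchecked:**
- My first grasp closed above the pot without touching it, because the fingertips sit about 33 mm further back along the tool than stated. I measured this and corrected for it.
- I could not see the label in the final pose. Its facing comes from the earlier measurement of 216° and the turn I made, so I expect it within a few degrees.
- I saw no contact with the camera or the other things in the pictures, but I did not measure their positions again afterwards.

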